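# Clamp the picture stop to the slotted rail with a T-bolt

## Robot

A 6-joint arm with a two-finger parallel gripper is mounted at the origin on the work surface. World frame = base frame: x ahead of the robot, y to its left, z up, the work surface at z = 0. Lengths are in mm, angles in rad, forces in N, time in s.
With the tool pointing down it reaches from about 275 to 1000 mm from the base axis. Payload 8.4 kg.
Tool frame: the origin (TCP) lies on the mounting face of the last link; the fingertips stand 173 mm ahead of it and the grasp point (between the pads) lies 155 mm ahead of it; z points along the fingers, y is the direction in which the jaws open and shut (so a half turn about z gives the same grasp; the last joint's range is limited). The gripper opens to 85 mm and grips with 20 to 120 N. Pads are 22 mm wide; open, the fingers measure 114 mm over their backs; the gripper's body (76 mm by 85 mm) begins 54 mm behind the grasp point. The pads swing forward as they close: fully open they stand 13 mm farther back than shut.
Start: joints at [-1.323, 0.353, 1.633, -0, 1.155, -0.002], TCP at [154.505, -605.605, 404.681] pointing down, gripper open.
Joint ranges: [-2.63, 2.63], [-0.92, 2.1], [0.06, 2.66], [-1.3, 4.44], [0, 2.69], [-3.02, 3.02]. Speed limits (rad/s): [2.22, 2.22, 2.79, 3.14, 3.14, 3.14].

## Interface

Orientations are given as [roll, pitch, yaw] about the fixed x, y, z axes, in that order (R = Rz(yaw) Ry(pitch) Rx(roll)).
In Python, from rig import readout, imaging, ticket gives the robot as it stands.
- The arm moves only by the tool step_arm, never from a script. Its argument "deltas" is a list of rows, each an object with "translation": the shift along the tool's x, y, z in cm, a list of three; "rot": the turn, a rotation vector about the tool's x, y, z in rad, a list of three. In form: [{"translation": [x, y, z], "rot": [rx, ry, rz]}, ...]. A call has 1 to 8 rows; each row is the pose to reach, as a shift and turn from the pose commanded when the call began, along the tool's axes at that moment; what a row does not reach only later rows make up. A row lasts 1/8 s, in which the tool goes at most 62.5 mm and 10.7 degrees, less where a joint would pass 70% of its speed; a pose out of reach is approached as far as the arm can. A call with a gripper value outside its range is refused whole. "grip" is the closure in counts, from 0 (fully open) to 255 (shut), set as the call begins (left out, the last holds). The fingers move at their own pace and stop on an object; "squeeze" is the grip in N (left out, the last holds). Time passes only in rows, so rows that repeat a pose let the fingers close. It gives the time, the measured TCP pose, the force and the opening at its end, in the units of the state.
- readout.sense(): the state, without advancing time (a new reading comes with each control period).
- imaging.grab_frame(name): name is "scene" or "top" or "wrist"; returns a dict with "image" (480x640x3 uint8, red, green, blue), "camera_matrix" (3x3 intrinsics, pixels), "world_to_cam" (4x4, takes a point from world to camera coordinates). Camera axes: x right, y up, looking along -z (the intrinsics and any distortion apply to the point x, -y, -z); pixel columns grow to the right and rows downward; lengths in mm; the calibration is good to about 2 mm. The wrist camera is an equidistant fisheye: a pixel r from the principal point sees the ray r / f radians off the axis. A picture is of the moment at which its call begins. There is no depth.
- ticket.sign_off(): hands the job in, once; it reports no verdict.
The state is a dict: "clock": time; "qpos": joint angles; "qvel": joint speeds; "joint_efforts": joint torques, N m; "eef_pos": TCP position; "tcp_rot": TCP orientation; "contact_force": force on the tool from outside, world axes, zero at the start; "wrist_torque": the same for the moment, N m; "opening": opening from 0.0 (shut) to 1.0 (fully open).
Only numpy, scipy, OpenCV 4.12 (cv2) and the standard library are available. Lean on these libraries where they do the work, as an engineer would, in place of code of your own. Each camera call takes 0.05 s, during which the arm holds its last target.

## Task

Take the T-bolt out of its wooden block, drop its head lengthwise into the slot of the rail and slide it along until the shank is home in the notch of the steel angle stop. Then turn its knob clockwise so that the head turns square under the slot's lips, and go on turning until the nut has run tight against the shoulder of its thread and clamps the stop, without wrenching the knob past 0.8 N m. Leave the stop against the rail's end block and the crockery and candlestick where they stand, and never press or push the stop with more than 40 N.

Things in the scene. Friction and masses are not known exactly. Their poses are not given: they have to be found in the camera images.
- slot_rail: Aluminium slotted rail fixed to the bench, 270 x 56 mm, 26 mm high. Origin: centre of its underside; x along the slot to the dark end block (44 mm high, inner face at x = 115 mm). Slot from x = -127 to 115 mm: mouth 20.5 mm wide between lips 8 mm thick (z 18 to 26 mm), below it a channel 29 mm wide, 12 mm high, floor at z = 6 mm. A black cap shuts the -x end.
- slot_mouth (a point): Middle of the slot's mouth, level with the rail's top face, at the rail's x = -50 mm: a free place to drop the bolt's head in, clear of the stop. Axes as the rail's.
- angle_stop: Loose steel angle stop, about 0.45 kg, on the rail, its back 0.5 mm from the end block. Foot 100 x 44 x 6 mm, origin: centre of the foot's underside, on the rail's top face; x along the slot to its upright (60 mm wide, 56 mm high, pad's face at x = 38 mm). A tongue in the slot guides it, 1 mm play a side. Notch 13 mm wide, open to -x, from x = -50 to -20 mm.
- notch_seat (a point): Level with the upper face of the stop's foot: where the shank's axis is when the shank touches the end of the notch (the foot's x = -25 mm, y = 0). Axes as the stop's.
- knob_mid (a point): Centre of the black square torque knob on top of the nut, 30 x 30 mm across its flats (x, y), 22 mm high (z): gripped from above across two flats. The washer's underside lies 32 mm below this point.
- knob (a joint): Wind of the torque knob's spring against the nut, rad, positive when turned clockwise: 1 rad per N m of turning moment, 0 when let go (it springs back). About 0.1 to 0.3 while the nut runs and begins to clamp; once the nut is tight on its shoulder it climbs with every further turn of the knob. Past 0.8 (0.8 N m) is wrenching.
- nut: Nut under the knob: 14 mm neck, and a sprung washer 23 mm across below a flange (11 mm high together; 8 N/mm). Origin: centre of the washer's underside. Turned clockwise from above it comes 4 mm nearer to the head per rad, up to a shoulder, 1.2 to 1.6 rad from its start. Until the channel walls stop the head, bolt and nut turn together.
- bolt_head (a point): Centre of the hammer head: 28 mm long (x), 18 wide (y), 7 thick (z). Two opposite corners are cut back: in the channel it turns clockwise about 95 degrees from lengthwise, then stops on the walls. With the washer on the stop's foot it first hangs 2.2 to 3.8 mm below the lips (varies). The clamp bites 0.5 to 1 rad of nut turn later, and holds about 17 N when the nut is on its shoulder.
- tbolt: The T-bolt (head and 10 mm shank; with nut and knob 0.35 kg). Origin: centre of the head's underside; x along the head, z up the shank, which ends 50 mm above the origin.
- bolt_block: Wooden block fixed to the bench, 80 x 70 x 20 mm, origin: centre of its underside. The bolt stands upright in its pocket, 32 (x) x 22 (y) mm, 14 mm deep, at its middle, head on the pocket's floor (6 mm above the bench).
- jug: Bystander: white ceramic jug, 90 mm across, 135 mm high. Origin: centre of its foot.
- candlestick: Bystander: brass candlestick, 80 mm across, 110 mm high. Origin: centre of its foot.
- plates: Bystander: stack of white plates, 170 mm across, 30 mm high. Origin: centre of its foot.

How it is judged:
By the outcome, as a careful person would: the job done as asked, in the order asked, and still so for the second after the job is handed in, with the robot touching nothing.
It also fails if it takes over 67 s, if anything falls off the work surface, if the arm or the gripper's body presses on something with over 40 N, if the wrist force passes 120 N, or if a joint passes its speed limit or range.

## Working session

There is one attempt and no reset: what is moved stays moved. The work goes in short steps, Python scripts to look and compute and a tool call to move; the robot and the scene stay as the last step left them, time stands still between calls to the robot, and variables do not carry over. Pictures are saved under pics/ and viewed, and the job is handed in when it is done.

Besides the shell and the picture viewer there is one more tool, called as name([rows], argument=value, ...), one row to a line, values as JSON. step_arm: Moves the arm, as the interface text tells. Its arguments: {"type":"object","properties":{"deltas":{"type":"array","items":{"type":"object","properties":{"translation":{"type":"array","items":{"type":"number"}},"rot":{"type":"array","items":{"type":"number"}}}}},"grip":{"type":"number"},"squeeze":{"type":"number"}},"required":["deltas"]}

```bash
ls; mkdir -p pics; python3 - <<'E'
from rig import readout, imaging
import cv2
print(readout.sense())
for n in ["scene","top","wrist"]:
    f=imaging.grab_frame(n); cv2.imwrite(f"pics/{n}0.png",f["image"][:,:,::-1])
    print(n,f["camera_matrix"],f["world_to_cam"],[k for k in f])
E
```

```text
pics
{'clock': 0.0, 'qpos': array([-1.32343749e+00,  3.53616854e-01,  1.63413846e+00,  5.19719430e-05,
        1.15518739e+00, -2.37050761e-03]), 'qvel': array([ 0.00132529, -0.00143564,  0.00025024,  0.00063124,  0.00175555,
        0.00223473]), 'joint_efforts': array([-7.49722996e-03, -6.05253839e+01, -3.42063832e+01, -2.55535442e-04,
        9.46454820e-03,  2.02545078e-05]), 'eef_pos': array([ 154.4308722 , -605.37445522,  403.97921032]), 'tcp_rot': array([-3.14024272e+00, -5.07193975e-05,  2.49708294e-01]), 'contact_force': array([ 0.65988613, -0.2593065 , -0.69140051]), 'wrist_torque': array([ 0.0033819 ,  0.0379751 , -0.02070129]), 'opening': 0.9991080147757986}
scene [[605.16017854   0.         317.73280474]
 [  0.         605.16017854 240.10818408]
 [  0.           0.           1.        ]] [[-8.14916108e-01  5.79578407e-01 -7.79370754e-04  4.94216131e+02]
 [-3.67532933e-01 -5.15728912e-01  7.73914228e-01  1.15740240e+02]
 [ 4.48142031e-01  6.30961615e-01  6.33289950e-01 -1.83806589e+03]
 [ 0.00000000e+00  0.00000000e+00  0.00000000e+00  1.00000000e+00]] ['image', 'camera_m
[... 211 characters left out ...]
54083e+02]
 [ 9.96817124e-01  2.16896122e-02  7.67149413e-02 -5.58165999e+02]
 [-7.69240277e-02  8.97457398e-03  9.96996565e-01 -1.46614918e+03]
 [ 0.00000000e+00  0.00000000e+00  0.00000000e+00  1.00000000e+00]] ['image', 'camera_matrix', 'world_to_cam']
wrist [[371.64829954   0.         319.47277446]
 [  0.         371.64829954 230.88008091]
 [  0.           0.           1.        ]] [[ 2.47476906e-01 -9.68892972e-01 -1.26087923e-03 -6.23619936e+02]
 [ 9.26647210e-01  2.37066082e-01 -2.91761241e-01  3.64173123e+01]
 [ 2.82984328e-01  7.10357792e-02  9.56490349e-01 -3.78804016e+02]
 [ 0.00000000e+00  0.00000000e+00  0.00000000e+00  1.00000000e+00]] ['image', 'camera_matrix', 'world_to_cam']
```

View pics/scene0.png

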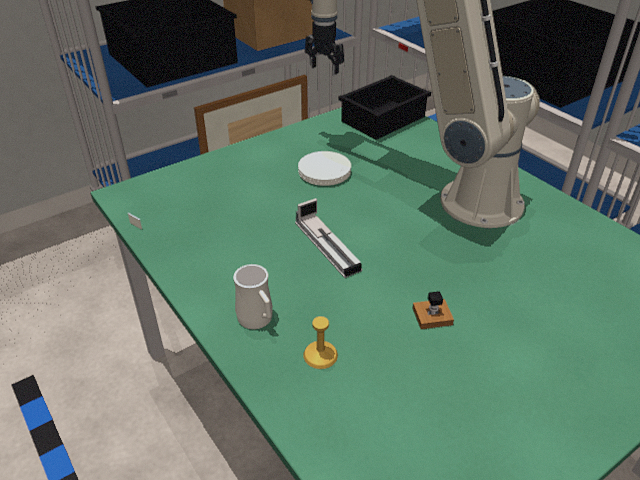

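View pics/top0.png

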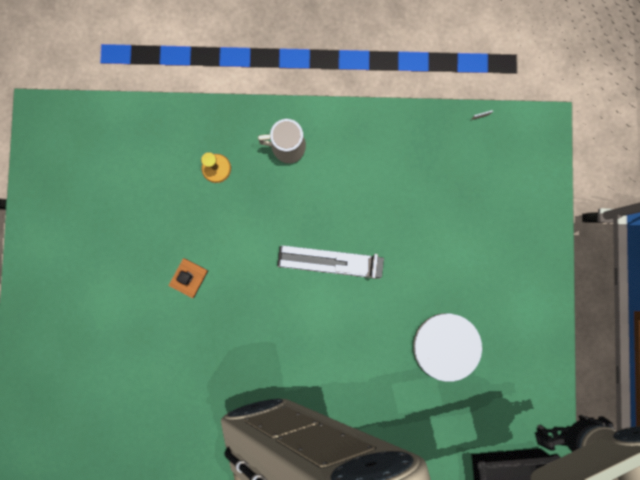

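View pics/wrist0.png

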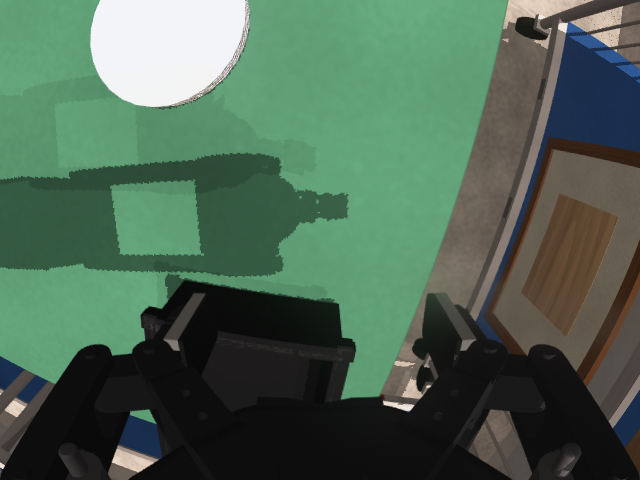

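The top view shows the block with the bolt at about (188,278). The rail runs from (280,256) to its end block at (382,266), with the candlestick at (215,168), the jug at (287,140) and the plates at (448,347). Next I'll measure coarsely.

```bash
cat > h.py <<'E'
import numpy as np, cv2
from rig import readout, imaging
from scipy.spatial.transform import Rotation as R
def grab(n,save=None):
    f=imaging.grab_frame(n)
    if save: cv2.imwrite(f"pics/{save}.png",f["image"][:,:,::-1])
    f["name"]=n; return f
def ray(f,uv):
    K=f["camera_matrix"];W=f["world_to_cam"]
    a=(uv[0]-K[0,2])/K[0,0]; b=(uv[1]-K[1,2])/K[1,1]
    if f["name"]=="wrist":
        r=np.hypot(a,b); s=np.sin(r)/r if r>1e-9 else 1
        d=np.array([a*s,-b*s,-np.cos(r)])
    else: d=np.array([a,-b,-1.])
    Rm=W[:3,:3]; c=-Rm.T@W[:3,3]; d=Rm.T@d
    return c,d/np.linalg.norm(d)
def onz(f,uv,z):
    c,d=ray(f,uv); return c+d*(z-c[2])/d[2]
def proj(f,p):
    K=f["camera_matrix"];W=f["world_to_cam"]
    q=W[:3,:3]@np.asarray(p,float)+W[:3,3]; x,y,z=q[0],-q[1],-q[2]
    if f["name"]=="wrist":
        rr=np.hypot(x,y); th=np.arctan2(rr,z); a,b=(x/rr*th,y/rr*th)
    else: a,b=x/z,y/z
    return np.array([a*K[0,0]+K[0,2],b*K[1,1]+K[1,2]])
def tri(f1,a,f2,b):
    c1,d1=ray(f1,a);c2,d2=ray(f2,b)
    A=np.c_[d1,-d2];t=np.linalg.lstsq(A,c2-c1,rcond=None)[0]
    p,q=c1+d1*t[0],c2+d2*t[1]; return (p+q)/2,np.linalg.norm(p-q)
E
python3 - <<'E'
from h import *
f=grab("top");im=f["image"]
s=imaging.grab_frame("scene");
hsv=cv2.cvtColor(im,cv2.COLOR_RGB2HSV)
m=((hsv[...,0]<15)&(hsv[...,1]>120)).astype(np.uint8); m[:200]=0;m[380:]=0
c=max(cv2.findContours(m,0,1)[0],key=cv2.contourArea)
r=cv2.minAreaRect(c);print("block",r,onz(f,r[0],20),[onz(f,p,20)[:2].round() for p in cv2.boxPoints(r)])
m=((hsv[...,1]<60)&(hsv[...,2]>110)).astype(np.uint8); m[:230]=0;m[300:]=0;m[:,:250]=0;m[:,420:]=0
c=max(cv2.findContours(m,0,1)[0],key=cv2.contourArea)
r=cv2.minAreaRect(c);print("rail",r,onz(f,r[0],26),[onz(f,p,26)[:2].round() for p in cv2.boxPoints(r)])
for p in [(188,278)]: print(onz(f,p,70))
for n,p in dict(candle=(215,168),jug=(287,135),plates=(448,347)).items(): print(n,onz(f,p,20))
cv2.imwrite("pics/topz.png",cv2.resize(im[220:320,150:400,::-1],None,fx=3,fy=3,interpolation=cv2.INTER_CUBIC))
E
```

```text
block ((188.1418914794922, 277.6090087890625), (26.117647171020508, 30.0), 28.07248878479004) [454.34508484 255.43835671  20.        ] [array([435., 302.]), array([504., 269.]), array([474., 208.]), array([405., 242.])]
rail ((324.5109558105469, 260.90509033203125), (91.24079132080078, 22.771989822387695), 6.581944942474365) [504.63276076 -94.82927239  26.        ] [array([486.,  25.]), array([545.,  20.]), array([ 523., -215.]), array([ 464., -209.])]
[453.07804437 244.55233952  70.        ]
candle [741.70796554 196.52384895  20.        ]
jug [833.93673712  10.64838246  20.        ]
plates [ 290.8666984  -416.13975982   20.        ]
```

View pics/topz.png

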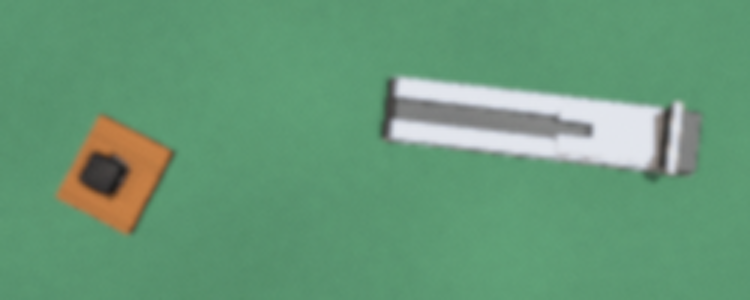

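step_arm([
  {"translation": [22, -34, 4], "rot": [0, 0, -0.44]},
  {"translation": [22, -34, 4], "rot": [0, 0, -0.44]},
  {"translation": [22, -34, 4], "rot": [0, 0, -0.44]},
  {"translation": [22, -34, 4], "rot": [0, 0, -0.44]},
  {"translation": [22, -34, 4], "rot": [0, 0, -0.44]},
  {"translation": [45, -69, 7.4], "rot": [0, 0, -0.875]},
  {"translation": [45, -69, 7.4], "rot": [0, 0, -0.875]},
  {"translation": [45, -69, 7.4], "rot": [0, 0, -0.875]},
], grip=0)

```text
clock: 1.25
eef_pos: [314.5, -132.4, 358.4]
tcp_rot: [3.14, -0.0, 1.128]
contact_force: [1.6, -0.6, 0.7]
opening: 1.0
```

```bash
python3 - <<'E'
from h import *
f=grab("wrist","wrist1"); s=readout.sense(); print(s["eef_pos"],s["tcp_rot"],s["qpos"])
import pickle; pickle.dump(f,open("wrist1.pkl","wb"))
E
```

```text
[ 315.6400741  -126.43135198  357.64360046] [-3.1407518  -0.00314295  1.13403626] [-0.38698047 -0.05022736  2.24000133  0.00390357  0.95250572  0.0475145 ]
```

View pics/wrist1.png

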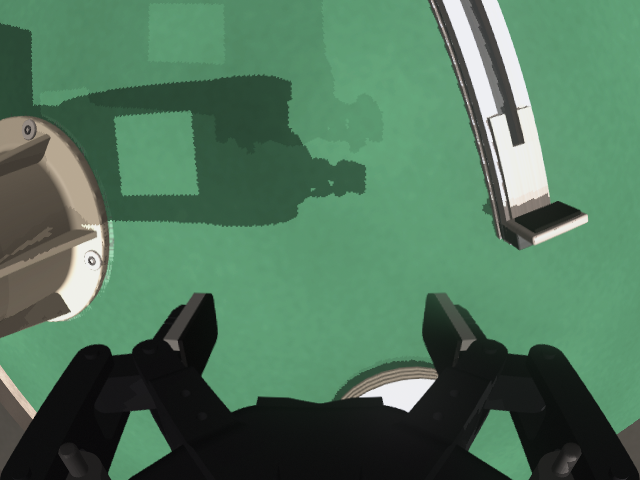

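The wrist view shows the rail and stop at the right, with the stop's foot end at about (505,115) and the notch tip at (517,145). I'll go on to the block first.

step_arm([
  {"translation": [31.5, -3.5, 2.8], "rot": [0, 0, 0]},
  {"translation": [31.5, -3.5, 2.8], "rot": [0, 0, 0]},
  {"translation": [31.5, -3.5, 2.8], "rot": [0, 0, 0]},
  {"translation": [31.5, -3.5, 2.8], "rot": [0, 0, 0]},
  {"translation": [31.5, -3.5, 2.8], "rot": [0, 0, 0]},
  {"translation": [31.5, -3.5, 2.8], "rot": [0, 0, 0]},
  {"translation": [31.5, -3.5, 2.8], "rot": [0, 0, 0]},
])

```text
clock: 2.17
eef_pos: [418.2, 165.2, 329.9]
tcp_rot: [-3.141, 0.001, 1.126]
contact_force: [-0.2, 0.7, 0.9]
opening: 0.997
```

```bash
python3 - <<'E'
from h import *
f=grab("wrist","wrist2"); s=readout.sense(); print(s["eef_pos"],s["tcp_rot"],s["qpos"],s["contact_force"],s["wrist_torque"])
import pickle; pickle.dump(f,open("wrist2.pkl","wb"))
cv2.imwrite("pics/wrist2z.png",cv2.resize(f["image"][60:330,180:480,::-1],None,fx=2.2,fy=2.2,interpolation=cv2.INTER_CUBIC))
E
```

```text
[418.07909876 164.49980368 329.98599194] [-3.14101201e+00  1.01829771e-03  1.12494322e+00] [ 3.71624929e-01  1.76187940e-01  2.06806750e+00 -3.48995065e-04
  8.98477206e-01  8.17695842e-01] [ 0.67674735 -0.51514395  0.13089657] [-0.06013065 -0.01639989 -0.00555397]
```

View pics/wrist2.png

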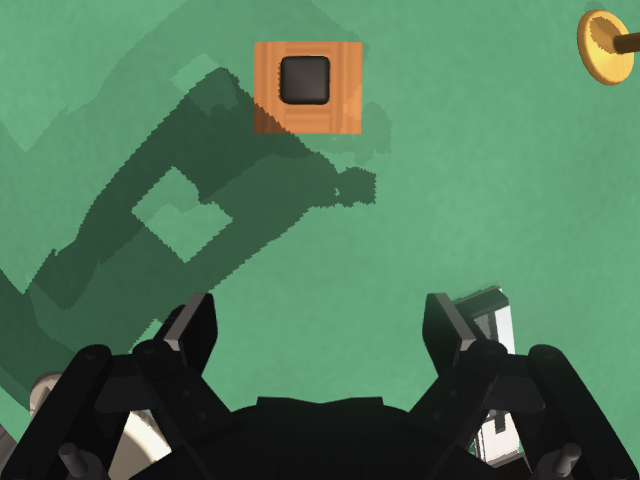

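View pics/wrist2z.png

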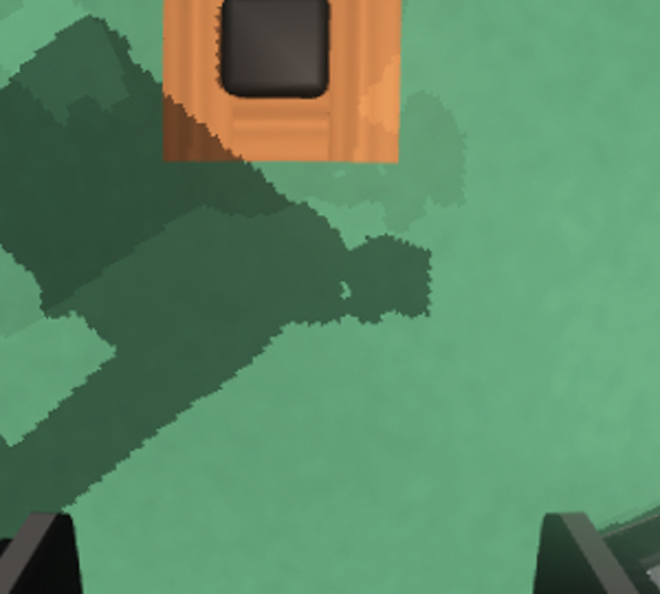

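The picture shows the knob's top at about (305,80) and the block from (255,42) to (362,134), both lined up with the tool. I'll measure them by contour.

```bash
cat > meas.py <<'E'
from h import *
def block(f):
    im=f["image"];hsv=cv2.cvtColor(im,cv2.COLOR_RGB2HSV)
    out={}
    b=((hsv[...,0]<20)&(hsv[...,1]>110)&(hsv[...,2]>60)).astype(np.uint8)
    cs=[c for c in cv2.findContours(b,0,1)[0] if cv2.contourArea(c)>3000]
    c=min(cs,key=lambda c:abs(cv2.contourArea(c)-9900))
    P=np.array([onz(f,p[0].astype(float),20)[:2] for p in c],np.float32)
    r=cv2.minAreaRect(P); out["block"]=r
    x,y,w,h=cv2.boundingRect(c)
    k=np.zeros_like(b);k[y+3:y+h-3,x+3:x+w-3]=((im.max(2)<95)&(hsv[...,1]<90))[y+3:y+h-3,x+3:x+w-3]
    k=cv2.morphologyEx(k,cv2.MORPH_OPEN,np.ones((5,5)))
    c=max(cv2.findContours(k,0,1)[0],key=cv2.contourArea); print("knob px",cv2.minAreaRect(c),cv2.boundingRect(c))
    P=np.array([onz(f,p[0].astype(float),73)[:2] for p in c],np.float32)
    out["knob"]=cv2.minAreaRect(P); return out
E
python3 - <<'E'
from meas import *
import pickle
f=pickle.load(open("wrist2.pkl","rb")); print(block(f))
t=grab("top"); sc=grab("scene","scene2")
print(proj(t,[453,245,73]))
cv2.imwrite("pics/scene2z.png",cv2.resize(sc["image"][260:340,380:480,::-1],None,fx=6,fy=6,interpolation=cv2.INTER_CUBIC))
E
```

```text
knob px ((304.5, 78.5), (45.0, 47.0), 90.0) (281, 56, 48, 46)
{'block': ((454.2667236328125, 260.4070129394531), (69.97549438476562, 79.59638977050781), 63.93254089355469), 'knob': ((454.2792053222656, 260.4419860839844), (27.66437530517578, 27.96660041809082), 64.39100646972656)}
[187.54714671 278.015799  ]
```

View pics/scene2z.png

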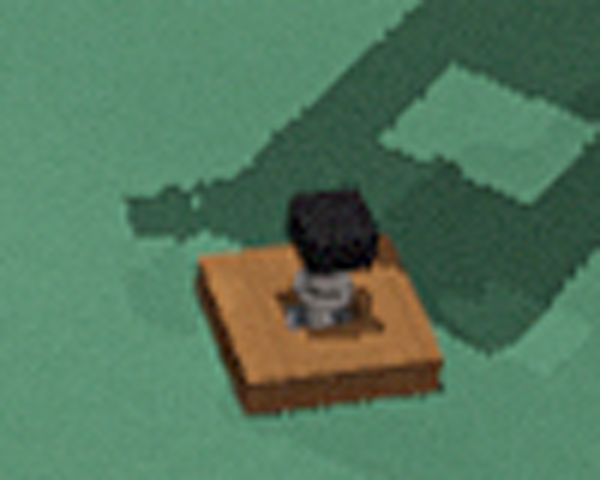

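```bash
python3 - <<'E'
from h import *
import pickle
f=pickle.load(open("wrist2.pkl","rb"))
for n in ["scene","top"]:
    g=grab(n); hsv=cv2.cvtColor(g["image"],cv2.COLOR_RGB2HSV)
    m=((hsv[...,0]<18)&(hsv[...,1]>120)&(hsv[...,2]>90)).astype(np.uint8)
    u,v=proj(g,[454,258,20]); k=np.zeros_like(m);k[int(v)-30:int(v)+30,int(u)-30:int(u)+30]=1
    m=cv2.morphologyEx(m*k,cv2.MORPH_CLOSE,np.ones((9,9)))
    c=max(cv2.findContours(m,0,1)[0],key=cv2.contourArea)
    H=cv2.convexHull(c); P=np.array([onz(g,p[0].astype(float),20)[:2] for p in H],np.float32)
    print(n,cv2.minAreaRect(c),cv2.minAreaRect(P))
    d=((g["image"].max(2)<60)).astype(np.uint8)*k
    c=max(cv2.findContours(d,0,1)[0],key=cv2.contourArea);x=cv2.boundingRect(c);print("dark",x)
    uv=(x[0]+x[2]/2-.5,x[1]+x[3]/2-.5); print(onz(g,uv,64))
    print("tri w wrist",tri(g,uv,f,(304.5,80)))
    # residual of plate centre
E
```

```text
scene ((432.9189453125, 313.0135192871094), (26.303836822509766, 36.332176208496094), 80.53767395019531) ((456.09747314453125, 267.313720703125), (83.25364685058594, 80.18743133544922), 65.5243911743164)
dark (428, 291, 15, 15)
[453.30269916 262.44614453  64.        ]
tri w wrist (array([453.35194608, 261.31721139,  63.21806443]), np.float64(1.8167585109161293))
top ((185.03846740722656, 265.3077087402344), (9.798744201660156, 11.65926456451416), 29.74488067626953) ((485.8490905761719, 264.64080810546875), (25.443527221679688, 29.569910049438477), 62.3475341796875)
dark (208, 266, 9, 27)
[451.87486412 185.95178797  64.        ]
tri w wrist (array([  461.39499022,   387.19888028, -1034.97359606]), np.float64(9.765774759998651))
```

step_arm([
  {"translation": [10.2, -0.9, 0], "rot": [0, 0, 0]},
  {"translation": [10.2, -0.9, 2], "rot": [0, 0, 0]},
  {"translation": [10.2, -0.9, 7], "rot": [0, 0, 0]},
  {"translation": [10.2, -0.9, 7], "rot": [0, 0, 0]},
  {"translation": [10.2, -0.9, 7], "rot": [0, 0, 0]},
])

```text
clock: 3.05
eef_pos: [454.8, 260.5, 261.4]
tcp_rot: [3.141, -0.0, 1.124]
contact_force: [0.2, 1.0, 0.5]
opening: 1.002
```

```bash
python3 - <<'E'
from h import *
f=grab("wrist","wrist3"); s=readout.sense(); print(s["eef_pos"],s["tcp_rot"],s["qpos"],s["contact_force"],s["wrist_torque"])
import pickle; pickle.dump(f,open("wrist3.pkl","wb"))
print(proj(f,[454.3,260.4,73]))
E
```

```text
[455.04813248 260.65075442 261.90651788] [ 3.14049794e+00 -1.53404852e-03  1.12370862e+00] [ 5.17325813e-01  3.85734857e-01  1.96484100e+00 -3.56378183e-05
  7.89132372e-01  9.64439439e-01] [0.64580517 0.16073708 0.08228902] [-0.03832323  0.01552348  0.02372339]
[317.17108248 289.21345584]
```

View pics/wrist3.png

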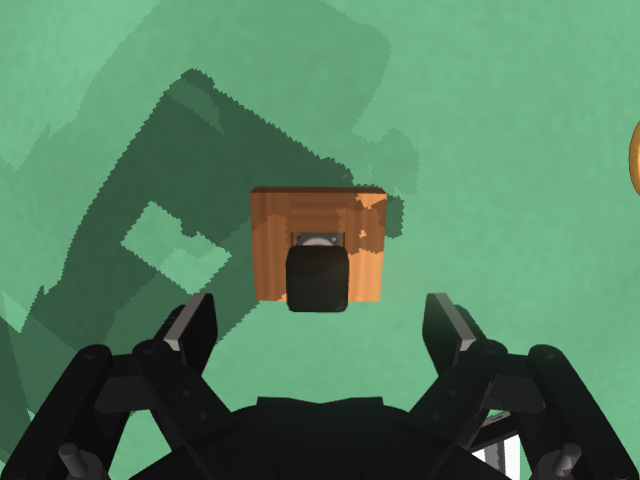

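The knob's top centre sits at about (318,280), midway between the fingers at 213 and 427. Going down.

step_arm([
  {"translation": [0, 0, 3], "rot": [0, 0, 0]},
  {"translation": [0, 0, 4.6], "rot": [0, 0, 0]},
  {"translation": [0, 0, 4.6], "rot": [0, 0, 0]},
], grip=0)

```text
clock: 3.48
eef_pos: [454.3, 260.7, 214.2]
tcp_rot: [-3.141, 0.001, 1.124]
contact_force: [-0.6, 0.0, 0.6]
opening: 0.995
```

```bash
python3 - <<'E'
from h import *
s=readout.sense(); print(s["eef_pos"],s["tcp_rot"],s["contact_force"],s["wrist_torque"])
f=grab("wrist","wrist4")
E
```

```text
[454.32792213 260.73899244 214.21914271] [-3.14103984e+00  7.86611527e-04  1.12434844e+00] [-0.55052767  0.00172058  0.64542912] [-0.01896896 -0.01336119  0.01714461]
```

View pics/wrist4.png

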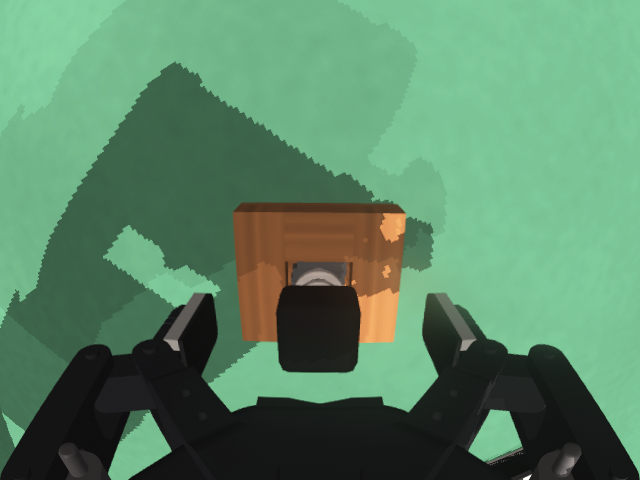

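The knob, at about (318,330), is centred between the pads. Closing.

step_arm([
  {"translation": [0, 0, 0], "rot": [0, 0, 0]},
  {"translation": [0, 0, 0], "rot": [0, 0, 0]},
  {"translation": [0, 0, 0], "rot": [0, 0, 0]},
  {"translation": [0, 0, 0], "rot": [0, 0, 0]},
  {"translation": [0, 0, 0], "rot": [0, 0, 0]},
  {"translation": [0, 0, 0], "rot": [0, 0, 0]},
], grip=255, squeeze=70)

```text
clock: 4.28
eef_pos: [454.5, 261.2, 214.7]
tcp_rot: [3.142, -0.0, 1.125]
contact_force: [-2.4, -0.8, 4.7]
opening: 0.34
```

```bash
python3 - <<'E'
from h import *
s=readout.sense(); print(s["eef_pos"],s["tcp_rot"],s["contact_force"],s["wrist_torque"],s["opening"])
f=grab("wrist","wrist5")
E
```

```text
[454.47622107 261.22305111 214.6580871 ] [ 3.14154250e+00 -3.24658400e-04  1.12477428e+00] [-2.40654102 -0.76935516  4.69524626] [ 0.00379476  0.28960017 -0.01675891] 0.34030855564420065
```

View pics/wrist5.png

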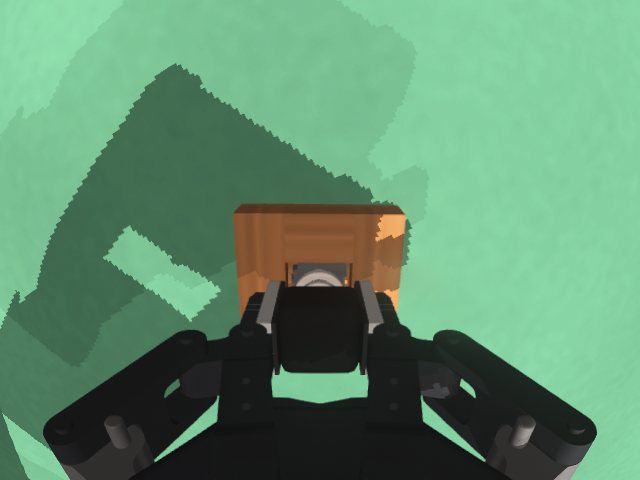

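The grip holds at opening 0.34, about 29 mm. Before lifting, I'll measure the rail from the earlier wrist and top frames.

```bash
python3 - <<'E'
from h import *
import pickle
f=pickle.load(open("wrist1.pkl","rb"))
im=f["image"]
cv2.imwrite("pics/w1z.png",cv2.resize(im[0:260,400:620,::-1],None,fx=2.3,fy=2.3,interpolation=cv2.INTER_CUBIC))
s=cv2.imread("pics/scene2.png"); cv2.imwrite("pics/s2rail.png",cv2.resize(s[190:285,280:380],None,fx=6,fy=6,interpolation=cv2.INTER_CUBIC))
E
```

```text
(no output)
```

View pics/w1z.png

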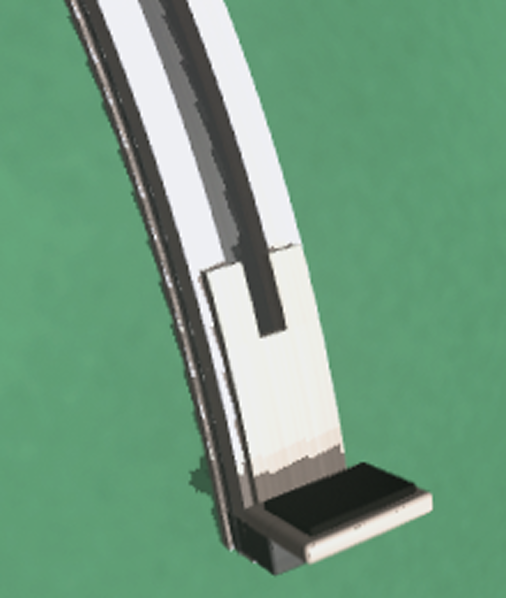

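View pics/s2rail.png

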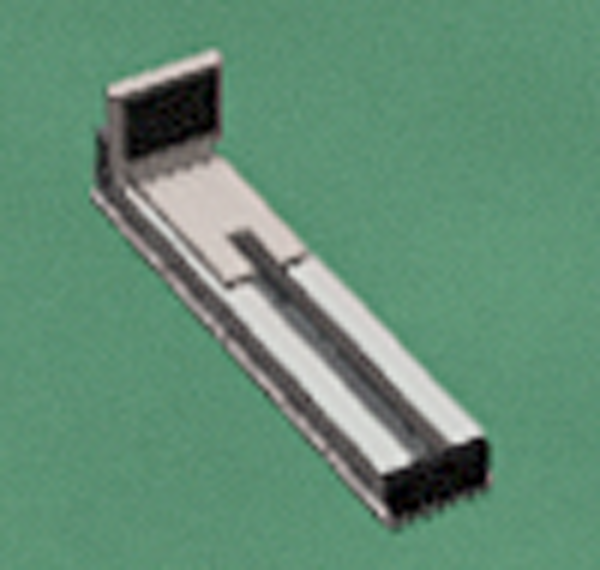

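step_arm([
  {"translation": [0, 0, -4], "rot": [0, 0, 0]},
  {"translation": [0, 0, -10], "rot": [0, 0, 0]},
  {"translation": [0, 0, -14], "rot": [0, 0, 0]},
  {"translation": [0, 0, -14], "rot": [0, 0, 0]},
])

```text
clock: 4.82
eef_pos: [455.2, 261.5, 357.0]
tcp_rot: [3.138, -0.005, 1.125]
contact_force: [-0.2, 0.1, -3.8]
opening: 0.34
```

Lifted. These views show the stop's foot front edge from about (488,117) to (530,107) and the notch end at about (519,145) in wrist1. The stop is up against the end block.

```bash
python3 - <<'E'
from h import *
import pickle
f=pickle.load(open("wrist1.pkl","rb"))
Z=lambda u,v:(u/2.3+400-.3,v/2.3-.3)
a,b=[onz(f,Z(*p),32)[:2] for p in [(203,270),(298,245)]]
c,d=[onz(f,Z(*p),32)[:2] for p in [(261,336),(287,329)]]
print("front",a,b,np.linalg.norm(a-b),(a+b)/2,"notch end",c,d,np.linalg.norm(c-d),(c+d)/2)
x=(c+d)/2-(a+b)/2; print("dist(30)",np.linalg.norm(x),"yaw",np.arctan2(x[1],x[0]), "yaw from edge",np.arctan2(*(a-b)[::-1])+np.pi/2)
s=readout.sense(); print(s["eef_pos"],s["qpos"],s["contact_force"],s["wrist_torque"])
w=grab("wrist","wrist6");t=grab("top","top6");sc=grab("scene","scene6")
im=cv2.imread("pics/top6.png");print(im[220:300,260:400].shape);cv2.imwrite("pics/top6z.png",cv2.resize(im[230:290,265:395],None,fx=6,fy=6,interpolation=cv2.INTER_CUBIC))
im=cv2.imread("pics/scene6.png");u,v=proj(sc,[455,261,190]).astype(int);print(u,v);cv2.imwrite("pics/scene6z.png",cv2.resize(im[v-50:v+50,u-50:u+50],None,fx=6,fy=6,interpolation=cv2.INTER_CUBIC))
E
```

```text
front [ 479.53083035 -116.02684083] [ 522.89350835 -121.34070781] 43.68705787516504 [ 501.21216935 -118.68377432] notch end [ 493.84921162 -147.82631107] [ 505.96781683 -149.57636091] 12.244315692377455 [ 499.90851423 -148.70133599]
dist(30) 30.045857038853512 yaw -1.6141988000940866 yaw from edge 4.590452224125604
[455.15691555 261.51663589 357.03955075] [ 5.18655917e-01  2.50867678e-01  1.89511120e+00 -2.62946797e-05
  9.89903968e-01  9.64611253e-01] [-0.21119508  0.12604399 -3.78189994] [-0.00320813 -0.0909483  -0.0185803 ]
(80, 140, 3)
440 257
```

View pics/top6z.png

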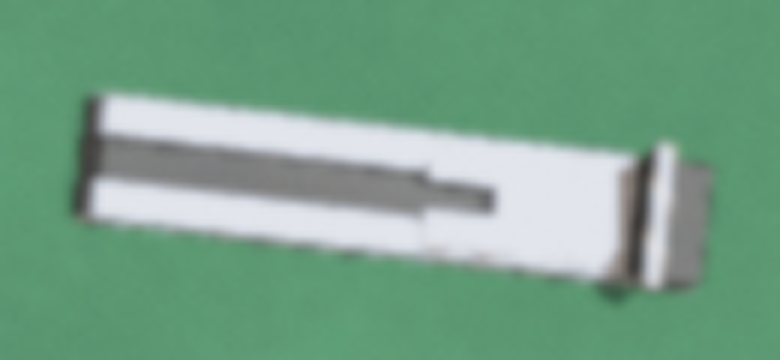

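View pics/scene6z.png

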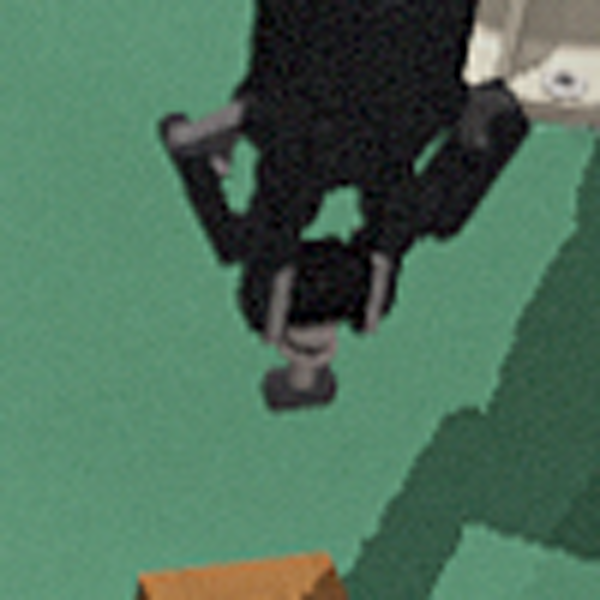

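View pics/wrist6.png

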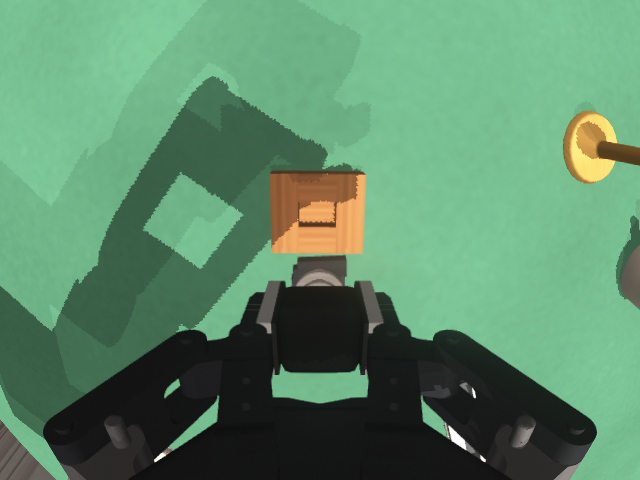

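The scene crop shows the bolt hanging straight in the jaws, with the head's long axis along the jaw direction. Moving above the slot mouth and turning the bolt to line up with the rail.

step_arm([
  {"translation": [-26, 18, 1], "rot": [0, 0, -1.92]},
  {"translation": [-26, 18, 1], "rot": [0, 0, -1.92]},
  {"translation": [-26, 18, 1], "rot": [0, 0, -1.92]},
  {"translation": [-26, 18, 3], "rot": [0, 0, -1.92]},
  {"translation": [-26, 18, 4], "rot": [0, 0, -1.92]},
  {"translation": [-26, 18, 4], "rot": [0, 0, -1.92]},
  {"translation": [-26, 18, 4], "rot": [0, 0, -1.92]},
  {"translation": [-26, 18, 4], "rot": [0, 0, -1.92]},
])

```text
clock: 5.98
eef_pos: [503.8, -51.8, 311.7]
tcp_rot: [-3.139, -0.004, 2.524]
contact_force: [0.2, 0.3, -2.6]
opening: 0.34
```

```bash
python3 - <<'E'
from h import *
s=readout.sense(); print(s["eef_pos"],s["tcp_rot"],s["qpos"])
E
```

```text
[503.79101753 -51.82988404 311.73364966] [-3.13943492 -0.00400892  2.52427253] [-1.05508311e-01  2.87575693e-01  1.96736757e+00  1.05624909e-04
  8.91201370e-01 -1.05905541e+00]
```

step_arm([
  {"translation": [-0.5, 0, 0], "rot": [0, 0, -0.526]},
  {"translation": [-0.5, 0, 0], "rot": [0, 0, -0.526]},
  {"translation": [-0.5, 0, 0], "rot": [0, 0, -0.526]},
  {"translation": [-0.5, 0, 0], "rot": [0, 0, -0.526]},
  {"translation": [-0.5, 0, 0], "rot": [0, 0, -0.526]},
])

```text
clock: 6.6
eef_pos: [508.4, -54.0, 313.1]
tcp_rot: [3.142, -0.002, 3.042]
contact_force: [0.1, -0.2, -2.5]
opening: 0.343
```

```bash
python3 - <<'E'
from h import *
import pickle
s=readout.sense(); print(s["eef_pos"],s["tcp_rot"],s["qpos"],s["contact_force"],s["wrist_torque"])
w=grab("wrist","wrist7"); pickle.dump(w,open("wrist7.pkl","wb"))
E
```

```text
[508.35254203 -54.0010881  313.1149658 ] [ 3.14156642e+00 -2.04605614e-03  3.04241129e+00] [-1.08767145e-01  2.91678246e-01  1.95736445e+00  8.48275256e-06
  8.94596175e-01 -1.58038739e+00] [ 0.07968146 -0.22867105 -2.53077119] [-0.00518342  0.00616639  0.00985455]
```

View pics/wrist7.png

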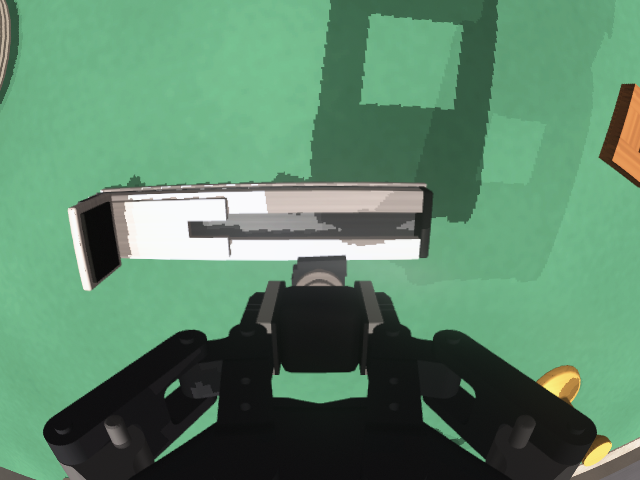

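```bash
python3 - <<'E'
from h import *
im=cv2.imread("pics/wrist7.png")
cv2.imwrite("pics/w7a.png",cv2.resize(im[170:275,60:260],None,fx=4,fy=4,interpolation=cv2.INTER_CUBIC))
cv2.imwrite("pics/w7b.png",cv2.resize(im[170:300,250:450],None,fx=4,fy=4,interpolation=cv2.INTER_CUBIC))
E
```

```text
(no output)
```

View pics/w7a.png

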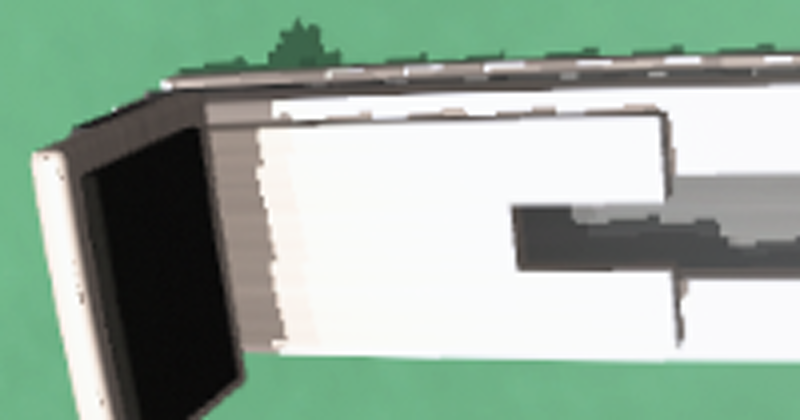

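View pics/w7b.png

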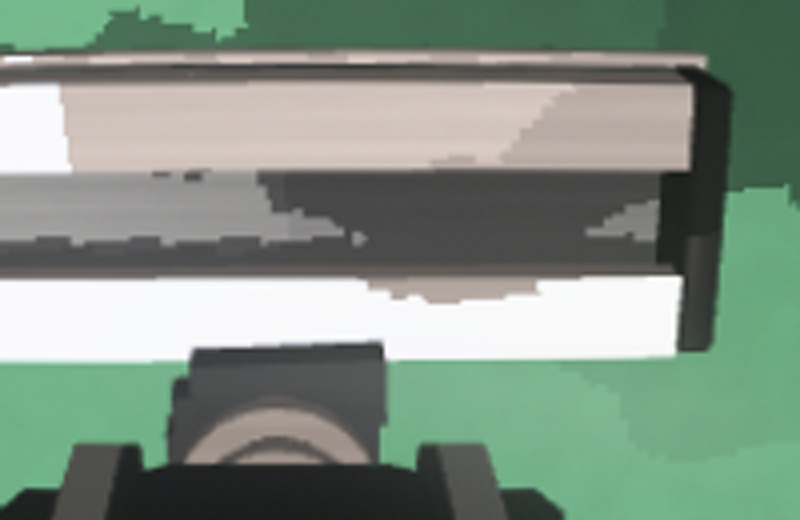

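Wrist7 shows the slot's edges (rows about 213 and 239), the cap at the right, the notch end at about (189,229), and the bolt's head front edge from (297,257) to (346,256).

```bash
python3 - <<'E'
from h import *
import pickle
f=pickle.load(open("wrist7.pkl","rb"))
A=lambda u,v:((u+.5)/4-.5+60,(v+.5)/4-.5+170)
B=lambda u,v:((u+.5)/4-.5+250,(v+.5)/4-.5+170)
def line(P,z):
    Q=np.array([onz(f,p,z)[:2] for p in P]); d=Q[-1]-Q[0]; 
    return Q,np.arctan2(d[1],d[0])
L={"farout":[B(690,83),B(300,84),B(0,86),A(690,89),A(400,95)],
"farslot":[B(690,171),B(300,171),B(0,172),A(690,176)],
"nearslot":[B(680,275),B(300,278),B(0,280),A(690,279)],
"nearout":[B(670,355),B(0,361),A(690,361)]}
psi=[]
for n,P in L.items():
    Q,y=line(P,26); print(n,y,Q.round(1).tolist()); psi.append(y)
p=-1.66
Rl=lambda q,y:np.array([[np.cos(y),np.sin(y)],[-np.sin(y),np.cos(y)]])@q
for y in [-1.655,-1.665,np.mean(psi)]:
    print(y,{n:[round(Rl(onz(f,q,26)[:2],y)[1],1) for q in P] for n,P in L.items()})
for n,P,z in [("notchend",[A(513,205),A(518,270)],32),("front far",[A(662,113),A(668,203)],32),("front near",[A(674,272),A(680,345)],32),("cap",[B(692,83),B(682,355)],26),("nslotfoot",[A(518,270),A(672,270)],32),("fslotfoot",[A(513,205),A(665,205)],32),("headedge",[B(190,350),B(385,343)],104.5+7),("headedgebot",[B(190,350),B(385,343)],104.5)]:
    Q,y=line(P,z); print(n,Q.round(1).tolist(),y,np.linalg.norm(Q[0]-Q[1]))
E
```

```text
farout -1.6639464898405447 [[489.6, 22.9], [483.6, -46.8], [478.4, -99.4], [477.5, -112.2], [471.7, -168.8]]
farslot -1.662271900790813 [[505.9, 22.4], [499.2, -48.2], [493.9, -101.7], [493.3, -114.7]]
nearslot -1.6644323146833422 [[525.6, 20.0], [519.1, -50.1], [514.1, -104.8], [512.6, -118.0]]
nearout -1.661855488097026 [[541.3, 17.9], [529.9, -107.3], [528.7, -120.8]]
-1.655 {'farout': [np.float64(485.9), np.float64(485.8), np.float64(485.1), np.float64(485.2), np.float64(484.2)], 'farslot': [np.float64(502.2), np.float64(501.5), np.float64(500.7), np.float64(501.2)], 'nearslot': [np.float64(522.1), np.float64(521.4), np.float64(521.1), np.float64(520.7)], 'nearout': [np.float64(537.9), np.float64(537.0), np.float64(537.0)]}
-1.665 {'farout': [np.float64(485.3), np.float64(485.9), np.float64(485.6), np.float64(485.9), np.float64(485.5)], 'farslot': [np.float64(501.5), np.float64(501.5), np.float64(501.3), np.float64(501.9)], 'nearslot': [np.float64(521.4), np.float64(521.5), np.float64(521.7), np.float64(521.5)], 'nearout': [np.float64(537.3), np.float64(537.6), np.float64(537.7)]
[... 333 characters left out ...]
37.4), np.float64(537.5), np.float64(537.6)]}
notchend [[493.7, -147.4], [506.0, -148.9]] -0.12454492534047339 12.400380289357654
front far [[480.1, -116.3], [496.4, -117.9]] -0.09646208009319118 16.330326143979825
front near [[509.2, -119.0], [523.2, -120.4]] -0.09737839591498175 14.042552231870266
cap [[489.6, 23.3], [541.6, 20.3]] -0.057219522911789486 52.06536893801222
nslotfoot [[506.0, -148.9], [508.8, -119.3]] 1.4752770460621638 29.769192672431544
fslotfoot [[493.7, -147.4], [496.7, -118.5]] 1.4662839598064223 29.035864457859436
headedge [[498.9, -62.9], [500.4, -39.1]] 1.509958826484174 23.8788522996572
headedgebot [[501.5, -63.6], [503.0, -38.8]] 1.509958826484175 24.862627941317502
```

step_arm([
  {"translation": [0.12, 0, 5], "rot": [0, 0, 0.02]},
  {"translation": [0.12, 0, 7.2], "rot": [0, 0, 0.02]},
  {"translation": [0.12, 0, 7.2], "rot": [0, 0, 0.02]},
  {"translation": [0.12, 0, 7.2], "rot": [0, 0, 0.02]},
])

```text
clock: 7.15
eef_pos: [508.1, -54.0, 243.0]
tcp_rot: [3.142, 0.001, 3.025]
contact_force: [-0.0, -1.0, -3.1]
opening: 0.338
```

```bash
python3 - <<'E'
from h import *
import pickle
s=readout.sense(); print(s["eef_pos"],s["tcp_rot"],s["qpos"],s["contact_force"],s["wrist_torque"])
w=grab("wrist","wrist8"); pickle.dump(w,open("wrist8.pkl","wb"))
im=cv2.imread("pics/wrist8.png")
cv2.imwrite("pics/w8z.png",cv2.resize(im[230:330,220:420],None,fx=4,fy=4,interpolation=cv2.INTER_CUBIC))
E
```

```text
[508.06074743 -53.98174615 242.96917732] [3.14156180e+00 1.06728421e-03 3.02495795e+00] [-1.08796766e-01  4.00153714e-01  2.00309824e+00  3.34475891e-05
  7.37273206e-01 -1.56298315e+00] [-0.04746226 -1.02552954 -3.13412676] [-0.00434715  0.00036681  0.00960749]
```

View pics/wrist8.png

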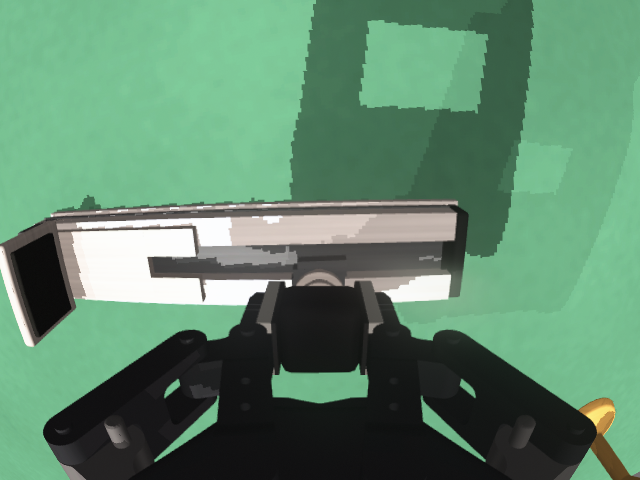

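View pics/w8z.png

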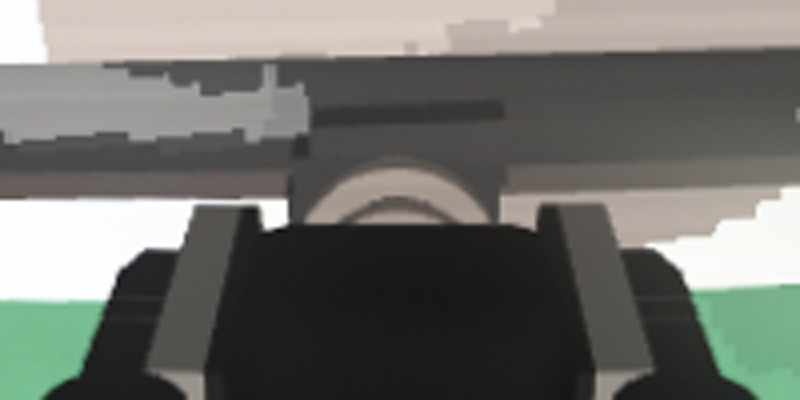

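Wrist8 shows the head just above the mouth, its front face as a dark band at about (322,257). The far slot edge is at about row 244 and the near one at about row 278.

```bash
python3 - <<'E'
from h import *
import pickle
f=pickle.load(open("wrist8.pkl","rb"))
B=lambda u,v:((u+.5)/4-.5+220,(v+.5)/4-.5+230)
psi=-1.664;u=np.array([np.cos(psi),np.sin(psi)]);n=np.array([-u[1],u[0]])
for nm,P,z in [("face bot",[B(312,111),B(505,101)],34.4),("face top",[B(310,126),B(505,118)],41.4),("far slot",[B(100,64),B(800,48)],26),("near slot",[B(100,198),B(520,187)],26),("cap inside",[(152.5,259),(152.5,277)],32)]:
    Q=np.array([onz(f,p,z)[:2] for p in P]);d=Q[1]-Q[0]
    print(nm,"n",(Q@n).round(1),"u",(Q@u).round(1),"yaw",np.arctan2(d[1],d[0]).round(3))
s=readout.sense()["eef_pos"][:2];print("tcp n,u",s@n,s@u)
E
```

```text
face bot n [505.5 504.7] u [16.3 -8.3] yaw 1.51
face top n [504.8 504.3] u [16.1 -7.8] yaw 1.498
far slot n [501.5 501.5] u [ 45.1 -48.9] yaw 1.478
near slot n [521.2 520.5] u [ 47.  -10.9] yaw 1.489
cap inside n [506.5 517.5] u [ 98.  100.2] yaw -0.287
tcp n,u 510.98769545522396 6.480608521727177
```

step_arm([
  {"translation": [0.22, 0, 0.3], "rot": [0, 0, 0.02]},
  {"translation": [0.22, 0, 0.6], "rot": [0, 0, 0.02]},
  {"translation": [0.22, 0, 0.6], "rot": [0, 0, 0.02]},
])

```text
clock: 7.58
eef_pos: [505.3, -53.7, 236.2]
tcp_rot: [3.142, -0.0, 3.006]
contact_force: [-0.1, -0.3, -3.7]
opening: 0.34
```

```bash
python3 - <<'E'
from h import *
import pickle
s=readout.sense(); print(s["eef_pos"],s["tcp_rot"],s["contact_force"],s["wrist_torque"])
w=grab("wrist","wrist9"); pickle.dump(w,open("wrist9.pkl","wb"))
im=cv2.imread("pics/wrist9.png")
cv2.imwrite("pics/w9z.png",cv2.resize(im[230:330,220:420],None,fx=4,fy=4,interpolation=cv2.INTER_CUBIC))
E
```

```text
[505.26669505 -53.66423837 236.195566  ] [ 3.14157700e+00 -7.41536118e-05  3.00571289e+00] [-0.14590644 -0.30422137 -3.65137642] [-0.01392272 -0.01975777  0.00606081]
```

View pics/w9z.png

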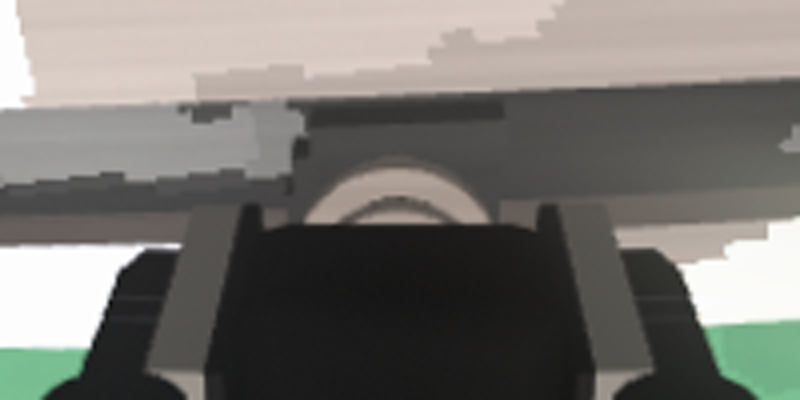

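The head's front face now sits right at the far lip, with about a 0.4 mm gap. I'll back off 0.8 mm and lower gently.

step_arm([
  {"translation": [-0.08, 0, 0], "rot": [0, 0, 0]},
  {"translation": [-0.08, 0, 0.4], "rot": [0, 0, 0]},
  {"translation": [-0.08, 0, 0.7], "rot": [0, 0, 0]},
  {"translation": [-0.08, 0, 0.7], "rot": [0, 0, 0]},
])

```text
clock: 8.12
eef_pos: [506.0, -53.8, 228.8]
tcp_rot: [-3.142, -0.001, 3.006]
contact_force: [0.5, 0.3, -3.5]
opening: 0.339
```

```bash
python3 - <<'E'
from h import *
import pickle
s=readout.sense(); print(s["eef_pos"],s["tcp_rot"],s["contact_force"],s["wrist_torque"])
w=grab("wrist","wrist10"); pickle.dump(w,open("wrist10.pkl","wb"))
im=cv2.imread("pics/wrist10.png")
cv2.imwrite("pics/w10z.png",cv2.resize(im[230:330,220:420],None,fx=4,fy=4,interpolation=cv2.INTER_CUBIC))
E
```

```text
[505.9752303  -53.76767991 228.78601407] [-3.14158291e+00 -8.15629539e-04  3.00565424e+00] [ 0.53605603  0.2805682  -3.48849077] [-0.04228086 -0.01099361  0.0044871 ]
```

View pics/w10z.png

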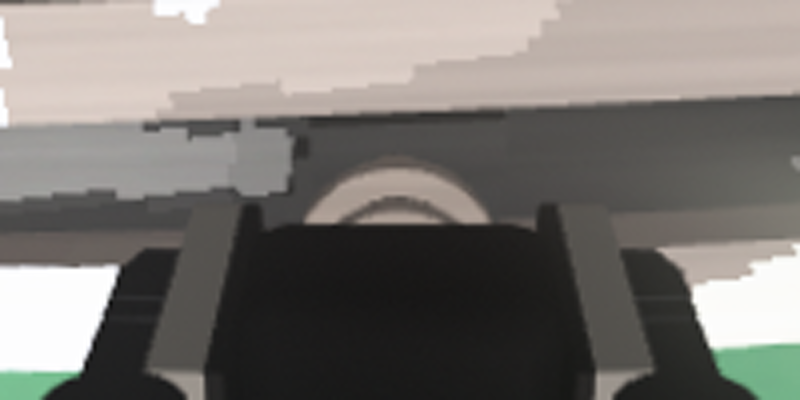

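No side force, and the head is entering the mouth. Lowering to running depth.

step_arm([
  {"translation": [0, 0, 0.4], "rot": [0, 0, 0]},
  {"translation": [0, 0, 0.8], "rot": [0, 0, 0]},
  {"translation": [0, 0, 1.02], "rot": [0, 0, 0]},
  {"translation": [0, 0, 1.02], "rot": [0, 0, 0]},
])

```text
clock: 8.68
eef_pos: [506.1, -53.8, 218.7]
tcp_rot: [-3.142, -0.001, 3.006]
contact_force: [0.4, -0.3, -2.5]
opening: 0.341
```

```bash
python3 - <<'E'
from h import *
import pickle
s=readout.sense(); print(s["eef_pos"],s["tcp_rot"],s["contact_force"],s["wrist_torque"])
w=grab("wrist","wrist11"); pickle.dump(w,open("wrist11.pkl","wb"))
E
```

```text
[506.05693892 -53.77103248 218.73140067] [-3.14159261e+00 -5.06557261e-04  3.00566424e+00] [ 0.43965059 -0.28163769 -2.46408488] [ 0.04077356 -0.04432006  0.03751869]
```

View pics/wrist11.png

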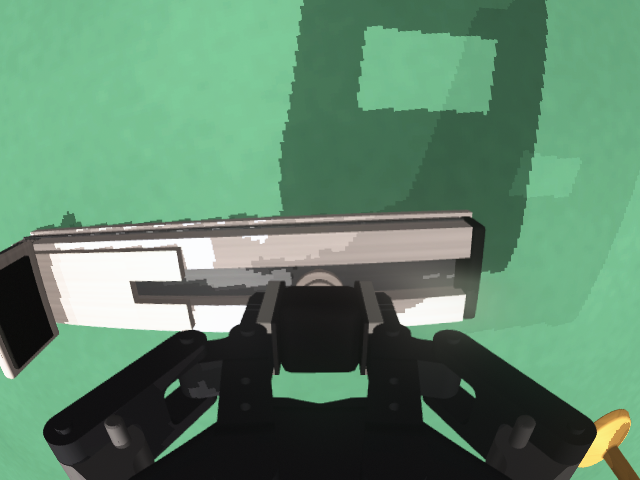

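Head bottom is at about 10 mm, inside the channel under the lips, with no force. Now sliding along the rail, gently and in stages.

step_arm([
  {"translation": [-0.04, -1, 0], "rot": [0, 0, 0]},
  {"translation": [-0.085, -2, 0], "rot": [0, 0, 0]},
  {"translation": [-0.13, -3, 0], "rot": [0, 0, 0]},
  {"translation": [-0.17, -4, 0], "rot": [0, 0, 0]},
  {"translation": [-0.19, -4.5, 0], "rot": [0, 0, 0]},
  {"translation": [-0.19, -4.5, 0], "rot": [0, 0, 0]},
])

```text
clock: 9.48
eef_pos: [501.9, -99.0, 219.0]
tcp_rot: [3.142, 0.0, 3.005]
contact_force: [-0.1, -0.9, -3.2]
opening: 0.339
```

```bash
python3 - <<'E'
from h import *
import pickle
s=readout.sense(); print(s["eef_pos"],s["tcp_rot"],s["contact_force"],s["wrist_torque"])
w=grab("wrist","wrist12")
cv2.imwrite("pics/w12z.png",cv2.resize(cv2.imread("pics/wrist12.png")[200:360,180:460],None,fx=2.8,fy=2.8,interpolation=cv2.INTER_CUBIC))
E
```

```text
[501.89406559 -99.04553477 219.00117406] [3.14155133e+00 3.25576156e-05 3.00495655e+00] [-0.1481954  -0.94985924 -3.20861401] [ 0.01594207 -0.01744649  0.00873743]
```

View pics/w12z.png

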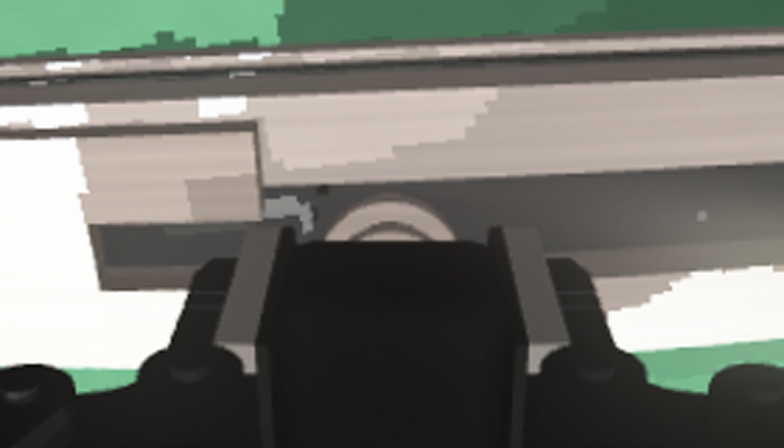

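The crop shows the washer about 8 mm short of the foot's edge and the bolt in line with the notch. Sliding on slowly.

step_arm([
  {"translation": [-0.02, -0.5, 0.02], "rot": [0, 0, 0]},
  {"translation": [-0.04, -1, 0.02], "rot": [0, 0, 0]},
  {"translation": [-0.065, -1.5, 0.02], "rot": [0, 0, 0]},
  {"translation": [-0.085, -2, 0.02], "rot": [0, 0, 0]},
  {"translation": [-0.085, -2, 0.02], "rot": [0, 0, 0]},
])

```text
clock: 10.15
eef_pos: [500.1, -118.9, 218.8]
tcp_rot: [-3.142, 0.0, 3.005]
contact_force: [0.5, 0.1, -4.2]
opening: 0.339
```

```bash
python3 - <<'E'
from h import *
import pickle
s=readout.sense(); print(s["eef_pos"],s["tcp_rot"],s["contact_force"],s["wrist_torque"])
w=grab("wrist","wrist13")
cv2.imwrite("pics/w13z.png",cv2.resize(cv2.imread("pics/wrist13.png")[200:360,180:460],None,fx=2.8,fy=2.8,interpolation=cv2.INTER_CUBIC))
E
```

```text
[ 500.06120404 -118.94975378  218.80213707] [-3.14158406e+00  7.44291299e-05  3.00518422e+00] [ 0.54949557  0.12961537 -4.22567706] [ 0.02042145 -0.05434857  0.05878059]
```

View pics/w13z.png

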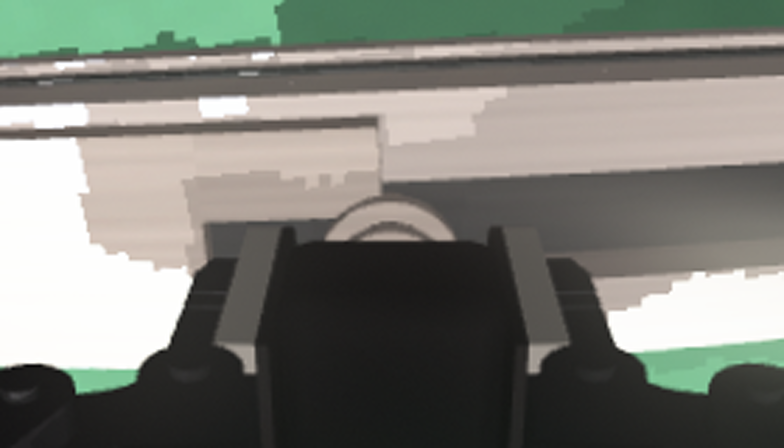

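The washer is riding over the foot without contact. About 24 mm to the seat, so I'll go 21 mm and then feel for it.

step_arm([
  {"translation": [-0.02, -0.5, 0], "rot": [0, 0, 0]},
  {"translation": [-0.04, -1, 0], "rot": [0, 0, 0]},
  {"translation": [-0.065, -1.5, 0], "rot": [0, 0, 0]},
  {"translation": [-0.09, -2.1, 0], "rot": [0, 0, 0]},
  {"translation": [-0.09, -2.1, 0], "rot": [0, 0, 0]},
])

```text
clock: 10.82
eef_pos: [498.1, -139.9, 218.8]
tcp_rot: [-3.142, 0.0, 3.005]
contact_force: [-1.0, -0.3, -3.5]
opening: 0.342
```

step_arm([
  {"translation": [0, -0.1, 0], "rot": [0, 0, 0]},
  {"translation": [0, -0.2, 0], "rot": [0, 0, 0]},
  {"translation": [0, -0.2, 0], "rot": [0, 0, 0]},
])

```text
clock: 11.2
eef_pos: [497.8, -141.4, 218.8]
tcp_rot: [3.142, -0.0, 3.006]
contact_force: [-0.5, -0.3, -4.0]
opening: 0.343
```

```bash
python3 - <<'E'
from h import *
import pickle
s=readout.sense(); print(s["eef_pos"],s["tcp_rot"],s["contact_force"],s["wrist_torque"],s["qpos"])
w=grab("wrist","wrist14")
cv2.imwrite("pics/w14z.png",cv2.resize(cv2.imread("pics/wrist14.png")[200:360,180:460],None,fx=2.8,fy=2.8,interpolation=cv2.INTER_CUBIC))
E
```

```text
[ 497.84137012 -141.4402102   218.78813309] [ 3.14155668e+00 -8.58569322e-06  3.00569597e+00] [-0.46303175 -0.26525493 -3.95744522] [ 0.01001955  0.03171836 -0.01475442] [-2.79722586e-01  4.49280382e-01  1.99923721e+00  5.37905304e-05
  6.93088720e-01 -1.71466360e+00]
```

View pics/w14z.png

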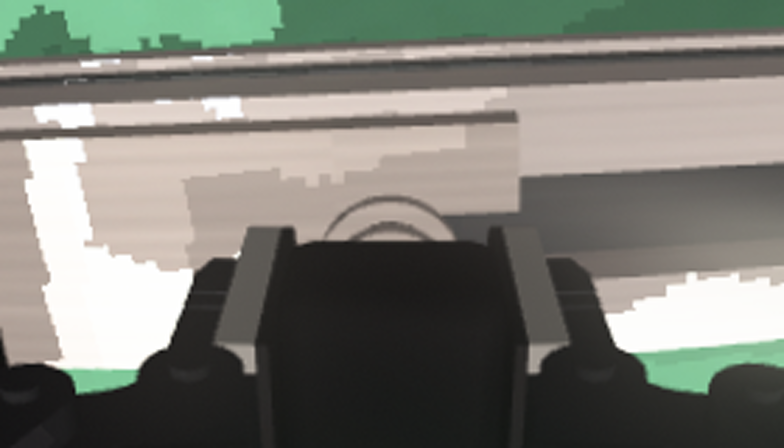

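step_arm([
  {"translation": [-0.005, -0.1, 0], "rot": [0, 0, 0]},
  {"translation": [-0.005, -0.1, 0], "rot": [0, 0, 0]},
])

```text
clock: 11.5
eef_pos: [497.8, -142.5, 218.8]
tcp_rot: [-3.142, 0.0, 3.006]
contact_force: [-0.3, 0.1, -3.9]
opening: 0.34
```

step_arm([
  {"translation": [0, -0.06, 0], "rot": [0, 0, 0]},
  {"translation": [0, -0.06, 0], "rot": [0, 0, 0]},
])

```text
clock: 11.75
eef_pos: [497.7, -143.1, 218.8]
tcp_rot: [-3.142, 0.0, 3.006]
contact_force: [0.0, 0.8, -3.4]
opening: 0.334
```

step_arm([
  {"translation": [0, -0.06, 0], "rot": [0, 0, 0]},
  {"translation": [0, -0.06, 0], "rot": [0, 0, 0]},
])

```text
clock: 12.0
eef_pos: [497.6, -143.7, 218.8]
tcp_rot: [3.142, -0.0, 3.006]
contact_force: [-0.2, 0.1, -3.9]
opening: 0.341
```

step_arm([
  {"translation": [0, -0.05, 0], "rot": [0, 0, 0]},
  {"translation": [0, -0.05, 0], "rot": [0, 0, 0]},
])

```text
clock: 12.25
eef_pos: [497.5, -144.2, 218.8]
tcp_rot: [3.142, 0.0, 3.006]
contact_force: [-0.0, -0.5, -3.8]
opening: 0.343
```

step_arm([
  {"translation": [0, -0.05, 0], "rot": [0, 0, 0]},
  {"translation": [0, -0.05, 0], "rot": [0, 0, 0]},
])

```text
clock: 12.5
eef_pos: [497.4, -144.7, 218.8]
tcp_rot: [-3.142, 0.0, 3.006]
contact_force: [0.0, 0.4, -3.5]
opening: 0.338
```

step_arm([
  {"translation": [0, -0.05, 0], "rot": [0, 0, 0]},
  {"translation": [0, -0.05, 0], "rot": [0, 0, 0]},
])

```text
clock: 12.75
eef_pos: [497.4, -145.0, 218.8]
tcp_rot: [3.141, -0.0, 3.006]
contact_force: [0.6, 1.0, -2.5]
opening: 0.336
```

```bash
python3 - <<'E'
from h import *
import pickle
s=readout.sense(); print(s["eef_pos"],s["tcp_rot"],s["contact_force"],s["wrist_torque"])
w=grab("wrist","wrist15");sc=grab("scene","scene15")
cv2.imwrite("pics/w15z.png",cv2.resize(cv2.imread("pics/wrist15.png")[200:360,180:460],None,fx=2.8,fy=2.8,interpolation=cv2.INTER_CUBIC))
u,v=proj(sc,[497,-144,40]).astype(int)
cv2.imwrite("pics/s15z.png",cv2.resize(cv2.imread("pics/scene15.png")[v-40:v+40,u-50:u+50],None,fx=7,fy=7,interpolation=cv2.INTER_CUBIC))
E
```

```text
[ 497.39617055 -145.04087316  218.78087856] [ 3.14132696e+00 -4.79845393e-05  3.00553866e+00] [ 0.57818188  1.02951301 -2.52513873] [ 0.31912978 -0.08648221 -0.00257081]
```

View pics/w15z.png

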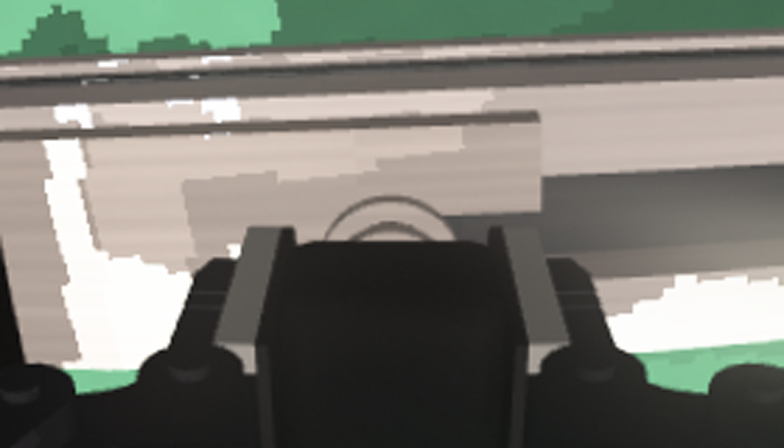

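View pics/s15z.png

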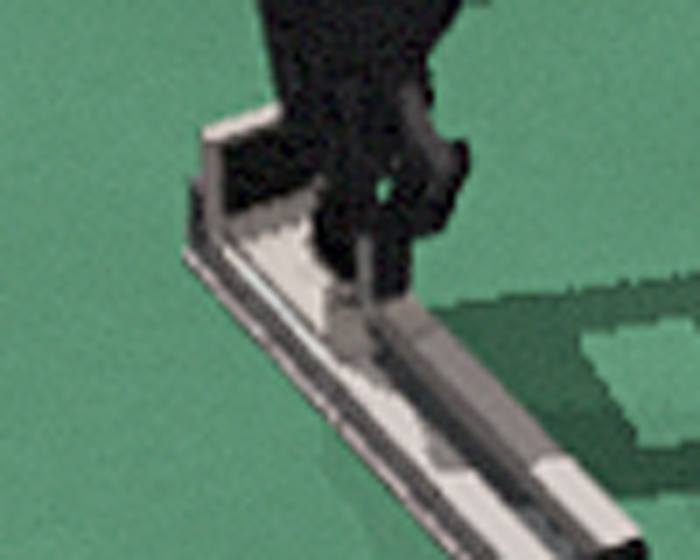

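A moment has appeared at the wrist (0.32 N m) and about 1 N of force against the slide, so the shank is touching the notch end. I'll nudge on to confirm and to take the stop to the end block.

step_arm([
  {"translation": [0, -0.05, 0], "rot": [0, 0, 0]},
  {"translation": [0, -0.05, 0], "rot": [0, 0, 0]},
])

```text
clock: 13.1
eef_pos: [497.3, -145.5, 218.8]
tcp_rot: [3.141, -0.0, 3.006]
contact_force: [0.0, 3.4, -4.1]
opening: 0.337
```

```bash
python3 - <<'E'
from h import *
s=readout.sense(); print(s["eef_pos"],s["tcp_rot"],s["contact_force"],s["wrist_torque"])
E
```

```text
[ 497.32201017 -145.54902905  218.803684  ] [ 3.14138728e+00 -5.37291191e-05  3.00558144e+00] [ 0.04346713  3.38980567 -4.06973941] [ 0.56673781 -0.09466918  0.00951483]
```

step_arm([
  {"translation": [0, -0.04, 0], "rot": [0, 0, 0]},
  {"translation": [0, -0.04, 0.05], "rot": [0, 0, 0]},
  {"translation": [0, -0.04, 0.1], "rot": [0, 0, 0]},
  {"translation": [0, -0.04, 0.1], "rot": [0, 0, 0]},
])

```text
clock: 13.6
eef_pos: [497.3, -145.8, 217.9]
tcp_rot: [3.141, 0.0, 3.006]
contact_force: [0.4, 5.2, -1.0]
opening: 0.342
```

```bash
python3 - <<'E'
from h import *
s=readout.sense(); print(s["eef_pos"],s["tcp_rot"],s["contact_force"],s["wrist_torque"])
E
```

```text
[ 497.32251372 -145.84110849  217.9042583 ] [3.14120044e+00 3.48259541e-05 3.00554737e+00] [ 0.39558651  5.22491059 -1.0188501 ] [ 0.98426881 -0.11919248 -0.00545451]
```

step_arm([
  {"translation": [0, 0, 0.05], "rot": [0, 0, 0]},
  {"translation": [0, 0, 0.05], "rot": [0, 0, 0]},
])

```text
clock: 13.85
eef_pos: [497.3, -145.8, 217.4]
tcp_rot: [3.141, 0.0, 3.006]
contact_force: [0.1, 5.5, -1.0]
opening: 0.342
```

```bash
python3 - <<'E'
from h import *
s=readout.sense(); print(s["eef_pos"],s["tcp_rot"],s["contact_force"],s["wrist_torque"])
f=grab("wrist","wrist16")
E
```

```text
[ 497.34744783 -145.82938701  217.43131383] [3.14117748e+00 1.10776877e-04 3.00550030e+00] [ 0.10745287  5.49282105 -1.03055824] [ 0.95930616 -0.05643562  0.00627373]
```

View pics/wrist16.png

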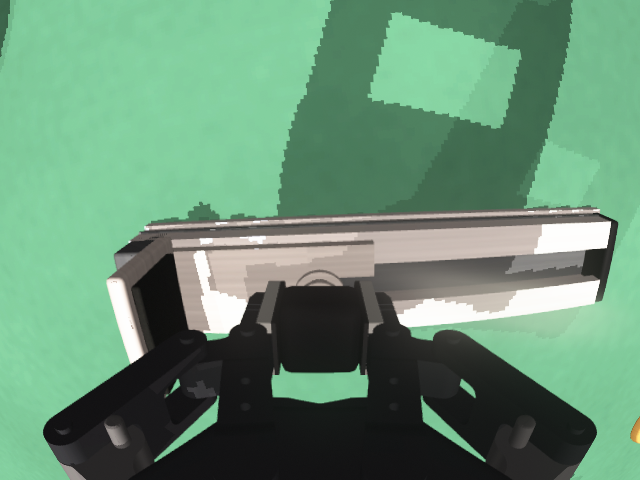

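step_arm([
  {"translation": [0, 0, 0.05], "rot": [0, 0, 0]},
  {"translation": [0, 0, 0.05], "rot": [0, 0, 0]},
])

```text
clock: 14.15
eef_pos: [497.4, -145.8, 217.0]
tcp_rot: [3.141, 0.0, 3.005]
contact_force: [0.3, 5.2, -0.8]
opening: 0.341
```

step_arm([
  {"translation": [0, 0, 0.05], "rot": [0, 0, 0]},
  {"translation": [0, 0, 0.05], "rot": [0, 0, 0]},
])

```text
clock: 14.4
eef_pos: [497.4, -145.8, 216.6]
tcp_rot: [3.141, 0.0, 3.006]
contact_force: [-0.2, 5.8, 1.7]
opening: 0.339
```

```bash
python3 - <<'E'
from h import *
f=grab("wrist","wrist17");s=readout.sense();y=s["tcp_rot"][2]
tx=np.array([np.cos(y),np.sin(y)]);ty=np.array([np.sin(y),-np.cos(y)])
cv2.imwrite("pics/w17z.png",cv2.resize(cv2.imread("pics/wrist17.png")[255:305,270:370],None,fx=8,fy=8,interpolation=cv2.INTER_CUBIC))
for px in [(319.3,270)]:
  for z in (32,33,35): 
    q=onz(f,px,z)[:2]-s["eef_pos"][:2]; print(z,q@tx,q@ty)
E
```

```text
32 8.538667086815506 1.1695135096864144
33 8.964722068451925 1.169262303288118
35 9.816832031724644 1.1687598904915124
```

View pics/w17z.png

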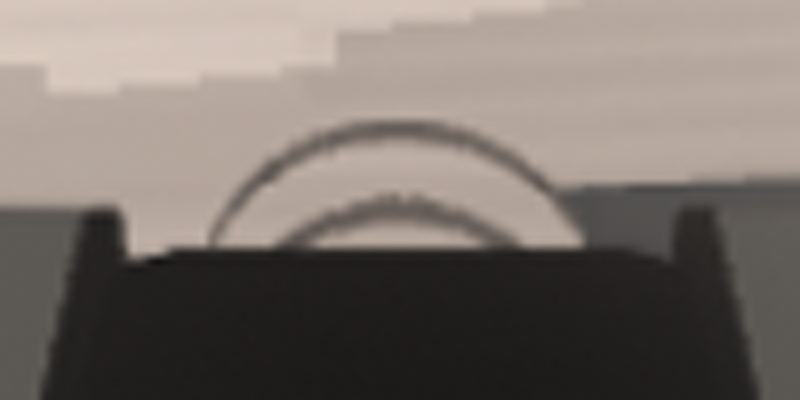

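```bash
python3 - <<'E'
from h import *
f=grab("wrist");s=readout.sense();y=s["tcp_rot"][2];print(s["contact_force"],s["eef_pos"])
tx=np.array([np.cos(y),np.sin(y)]);ty=np.array([np.sin(y),-np.cos(y)])
Z=lambda u,v:((u+.5)/8-.5+270,(v+.5)/8-.5+255)
for n,px,zs in [("padL",Z(100,208),(43.6,47)),("padR",Z(697,208),(43.6,47)),("padLin",Z(122,215),(43.6,47)),("padRin",Z(675,215),(43.6,47)),("knobfront",Z(400,248),(53,75)),("knob corners L",Z(165,250),(53,75)),("R",Z(630,250),(53,75)),("nearest edge",(319,372),(75,))]:
  for z in zs: 
    q=onz(f,px,z)[:2]-s["eef_pos"][:2]; print(n,z,(q@tx).round(2),(q@ty).round(2))
E
```

```text
[0.33924482 4.84636663 1.32447244] [ 497.36866725 -145.85057525  216.6179462 ]
padL 43.6 8.6 -14.41
padL 47 10.16 -14.04
padR 43.6 8.6 16.8
padR 47 10.16 16.42
padLin 43.6 8.2 -13.27
padLin 47 9.78 -12.92
padRin 43.6 8.2 15.66
padRin 47 9.78 15.31
knobfront 53 10.84 1.26
knobfront 75 21.32 1.24
knob corners L 53 10.68 -10.26
knob corners L 75 21.19 -8.35
R 53 10.68 12.54
R 75 21.19 10.63
nearest edge 75 -14.63 1.05
```

The pads themselves read off by about the same amount, so the camera is biased by 1–2 mm and the bolt is close to centred in the jaws. Starting to turn clockwise in parts, watching force and moment.

step_arm([
  {"translation": [0, 0, 0.02], "rot": [0, 0, 0]},
  {"translation": [0, 0, 0.03], "rot": [0, 0, 0.1]},
  {"translation": [0, 0, 0.03], "rot": [0, 0, 0.22]},
  {"translation": [0, 0, 0.03], "rot": [0, 0, 0.34]},
  {"translation": [0, 0, 0.03], "rot": [0, 0, 0.46]},
  {"translation": [0, 0, 0.03], "rot": [0, 0, 0.5]},
], grip=255, squeeze=90)

```text
clock: 15.25
eef_pos: [498.5, -145.5, 216.6]
tcp_rot: [3.139, 0.002, 2.503]
contact_force: [5.1, 11.7, -0.3]
opening: 0.336
```

```bash
cat > st.py <<'E'
from h import *
s=readout.sense();p=s["eef_pos"][:2]
psi=-1.664;u=np.array([np.cos(psi),np.sin(psi)]);n=np.array([-u[1],u[0]])
F=s["contact_force"];y=s["tcp_rot"][2]
print("t %.2f"%s["clock"],"u %.2f n %.2f z %.2f"%(p@u-100.97+44.5,p@n,s["eef_pos"][2]),"yaw %.3f turned %.3f"%(y,(3.0055-y)%(2*np.pi)),"Fu %.1f Fn %.1f Fz %.1f"%(F[:2]@u,F[:2]@n,F[2]),"M",s["wrist_torque"].round(3),"q6 %.2f"%s["qpos"][5],"op %.3f"%s["opening"])
tx=np.array([np.cos(y),np.sin(y)]);ty=np.array([np.sin(y),-np.cos(y)])
print("u in tool",(u@tx).round(3),(u@ty).round(3),"n in tool",(n@tx).round(3),(n@ty).round(3))
E
python3 st.py
```

```text
t 15.25 u 42.01 n 509.84 z 216.60 yaw 2.503 turned 0.503 Fu -12.1 Fn 4.0 Fz -0.3 M [ 1.974 -0.923  0.071] q6 -1.22 op 0.336
u in tool -0.519 -0.855 n in tool -0.855 0.519
```

Side forces are rising (Fu −12, Fn +4). I'll relieve them by shifting slightly.

step_arm([
  {"translation": [-0.03, 0.12, 0], "rot": [0, 0, 0]},
  {"translation": [-0.03, 0.12, 0], "rot": [0, 0, 0]},
])

```text
clock: 15.5
eef_pos: [498.9, -145.1, 216.5]
tcp_rot: [3.141, 0.001, 2.506]
contact_force: [2.2, 6.6, 2.1]
opening: 0.336
```

```bash
python3 st.py
```

```text
t 15.50 u 41.53 n 510.20 z 216.51 yaw 2.506 turned 0.500 Fu -6.7 Fn 1.6 Fz 2.1 M [ 1.154 -0.395  0.102] q6 -1.22 op 0.336
u in tool -0.517 -0.856 n in tool -0.856 0.517
```

step_arm([
  {"translation": [-0.01, 0.03, 0], "rot": [0, 0, 0.1]},
  {"translation": [-0.03, 0.05, 0], "rot": [0, 0, 0.22]},
  {"translation": [-0.05, 0.07, 0], "rot": [0, 0, 0.34]},
  {"translation": [-0.05, 0.07, 0], "rot": [0, 0, 0.4]},
  {"translation": [-0.05, 0.07, 0], "rot": [0, 0, 0.4]},
])

```text
clock: 16.12
eef_pos: [499.4, -144.7, 216.4]
tcp_rot: [3.14, 0.0, 2.105]
contact_force: [1.2, 6.1, 0.8]
opening: 0.335
```

```bash
python3 st.py
```

```text
t 16.12 u 41.14 n 510.74 z 216.41 yaw 2.105 turned 0.901 Fu -6.2 Fn 0.6 Fz 0.8 M [ 1.278 -0.254  0.073] q6 -0.82 op 0.335
u in tool -0.81 -0.587 n in tool -0.587 0.81
```

step_arm([
  {"translation": [-0.01, 0.01, 0], "rot": [0, 0, 0.1]},
  {"translation": [-0.02, 0.03, 0], "rot": [0, 0, 0.22]},
  {"translation": [-0.03, 0.04, 0], "rot": [0, 0, 0.34]},
  {"translation": [-0.04, 0.05, 0], "rot": [0, 0, 0.45]},
  {"translation": [-0.04, 0.05, 0], "rot": [0, 0, 0.5]},
  {"translation": [-0.04, 0.05, 0], "rot": [0, 0, 0.5]},
])

```text
clock: 16.88
eef_pos: [500.2, -144.7, 216.5]
tcp_rot: [3.14, -0.0, 1.605]
contact_force: [2.0, 7.9, 0.8]
opening: 0.337
```

```bash
python3 st.py
```

```text
t 16.88 u 41.08 n 511.53 z 216.47 yaw 1.605 turned 1.401 Fu -8.1 Fn 1.3 Fz 0.8 M [ 1.579 -0.352  0.033] q6 -0.32 op 0.337
u in tool -0.992 -0.127 n in tool -0.127 0.992
```

step_arm([
  {"translation": [0.02, 0.02, 0], "rot": [0, 0, 0.1]},
  {"translation": [0.03, 0.03, 0], "rot": [0, 0, 0.2]},
  {"translation": [0.03, 0.03, 0], "rot": [0, 0, 0.3]},
  {"translation": [0.03, 0.03, 0], "rot": [0, 0, 0.3]},
])

```text
clock: 17.38
eef_pos: [500.3, -144.6, 216.4]
tcp_rot: [3.141, -0.0, 1.304]
contact_force: [1.7, 5.6, 2.0]
opening: 0.337
```

```bash
python3 st.py; python3 -c "
from h import *
grab('wrist','wrist18');grab('scene','scene18')"
```

```text
t 17.38 u 40.92 n 511.60 z 216.42 yaw 1.304 turned 1.701 Fu -5.8 Fn 1.1 Fz 2.0 M [ 1.15  -0.14   0.052] q6 -0.02 op 0.337
u in tool -0.985 0.172 n in tool 0.172 0.985
```

View pics/wrist18.png

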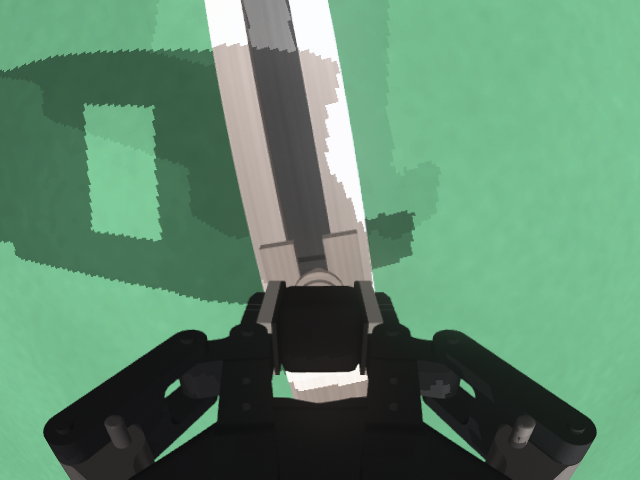

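Wrist18 shows the bolt's washer and foot with the head crosswise in the slot at about (315,262). Next the nut runs.

step_arm([
  {"translation": [0.01, 0, 0], "rot": [0, 0, 0.1]},
  {"translation": [0.02, 0, 0], "rot": [0, 0, 0.2]},
  {"translation": [0.02, 0, 0], "rot": [0, 0, 0.3]},
  {"translation": [0.02, 0, 0], "rot": [0, 0, 0.3]},
])

```text
clock: 17.98
eef_pos: [500.3, -144.6, 216.1]
tcp_rot: [3.141, -0.0, 1.007]
contact_force: [3.1, 2.4, -3.1]
opening: 0.338
```

```bash
python3 st.py
```

```text
t 17.98 u 40.94 n 511.63 z 216.11 yaw 1.007 turned 1.999 Fu -2.7 Fn 2.9 Fz -3.1 M [ 0.628 -0.512  0.157] q6 0.28 op 0.338
u in tool -0.891 0.454 n in tool 0.454 0.891
```

step_arm([
  {"translation": [0.01, 0.01, 0.02], "rot": [0, 0, 0.1]},
  {"translation": [0.01, 0.02, 0.04], "rot": [0, 0, 0.2]},
  {"translation": [0.01, 0.03, 0.05], "rot": [0, 0, 0.3]},
  {"translation": [0.01, 0.03, 0.05], "rot": [0, 0, 0.3]},
])

```text
clock: 18.48
eef_pos: [500.7, -144.9, 215.6]
tcp_rot: [3.141, -0.0, 0.709]
contact_force: [3.0, 1.4, -3.4]
opening: 0.339
```

```bash
python3 st.py
```

```text
t 18.48 u 41.18 n 511.98 z 215.63 yaw 0.709 turned 2.297 Fu -1.7 Fn 2.9 Fz -3.4 M [ 0.195 -0.529  0.21 ] q6 0.58 op 0.339
u in tool -0.719 0.695 n in tool 0.695 0.719
```

step_arm([
  {"translation": [0, 0.01, 0.03], "rot": [0, 0, 0.1]},
  {"translation": [0, 0.02, 0.05], "rot": [0, 0, 0.2]},
  {"translation": [0, 0.03, 0.07], "rot": [0, 0, 0.3]},
  {"translation": [0, 0.03, 0.07], "rot": [0, 0, 0.3]},
])

```text
clock: 18.98
eef_pos: [500.9, -145.2, 215.1]
tcp_rot: [3.14, -0.001, 0.41]
contact_force: [2.0, -0.2, -1.3]
opening: 0.339
```

```bash
python3 st.py
```

```text
t 18.98 u 41.53 n 512.23 z 215.11 yaw 0.410 turned 2.596 Fu -0.0 Fn 2.0 Fz -1.3 M [-0.224 -0.477  0.2  ] q6 0.88 op 0.339
u in tool -0.482 0.876 n in tool 0.876 0.482
```

step_arm([
  {"translation": [0, 0.03, 0.03], "rot": [0, 0, 0.1]},
  {"translation": [0, 0.045, 0.05], "rot": [0, 0, 0.2]},
  {"translation": [0, 0.045, 0.06], "rot": [0, 0, 0.3]},
  {"translation": [0, 0.045, 0.06], "rot": [0, 0, 0.3]},
])

```text
clock: 19.48
eef_pos: [501.0, -145.7, 214.7]
tcp_rot: [3.141, -0.001, 0.11]
contact_force: [0.9, -2.9, 3.2]
opening: 0.336
```

```bash
python3 st.py
```

```text
t 19.48 u 41.95 n 512.42 z 214.66 yaw 0.110 turned 2.895 Fu 2.8 Fn 1.2 Fz 3.2 M [-0.531 -0.222  0.219] q6 1.18 op 0.336
u in tool -0.202 0.979 n in tool 0.979 0.202
```

step_arm([
  {"translation": [-0.01, 0.06, 0], "rot": [0, 0, 0]},
  {"translation": [-0.02, 0.12, 0], "rot": [0, 0, 0]},
  {"translation": [-0.02, 0.12, 0], "rot": [0, 0, 0]},
])

```text
clock: 19.85
eef_pos: [501.0, -146.2, 214.5]
tcp_rot: [-3.141, -0.001, 0.107]
contact_force: [2.3, 4.7, 5.9]
opening: 0.339
```

```bash
python3 st.py;python3 -c "
from h import *
grab('wrist','wrist19')"
```

```text
t 19.85 u 42.48 n 512.43 z 214.53 yaw 0.107 turned 2.898 Fu -4.9 Fn 1.9 Fz 5.9 M [ 0.647 -0.501  0.267] q6 1.18 op 0.339
u in tool -0.199 0.98 n in tool 0.98 0.199
```

View pics/wrist19.png

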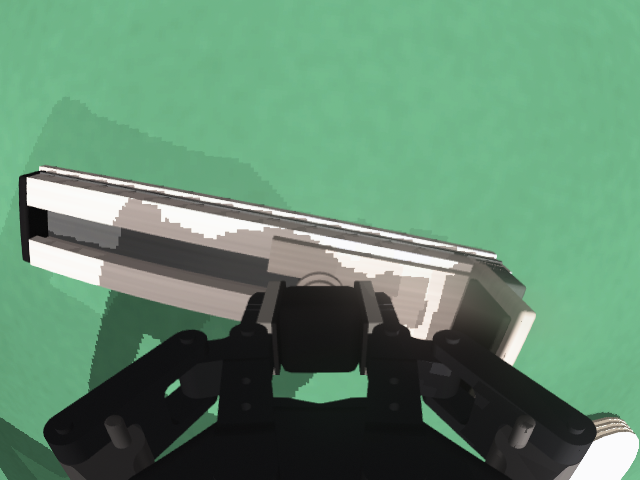

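step_arm([
  {"translation": [0, 0, 0.01], "rot": [0, 0, 0.08]},
  {"translation": [0, 0, 0.02], "rot": [0, 0, 0.15]},
  {"translation": [0, 0, 0.02], "rot": [0, 0, 0.15]},
])

```text
clock: 20.27
eef_pos: [500.9, -146.4, 214.2]
tcp_rot: [-3.141, -0.001, -0.042]
contact_force: [2.4, 3.1, 4.4]
opening: 0.337
```

```bash
python3 st.py
```

```text
t 20.27 u 42.66 n 512.40 z 214.21 yaw -0.042 turned 3.048 Fu -3.3 Fn 2.1 Fz 4.4 M [ 0.308 -0.535  0.207] q6 1.33 op 0.337
u in tool -0.051 0.999 n in tool 0.999 0.051
```

step_arm([
  {"translation": [0, 0.01, 0.01], "rot": [0, 0, 0.08]},
  {"translation": [0, 0.02, 0.02], "rot": [0, 0, 0.15]},
  {"translation": [0, 0.02, 0.02], "rot": [0, 0, 0.15]},
])

```text
clock: 20.65
eef_pos: [500.8, -146.7, 214.0]
tcp_rot: [-3.141, -0.001, -0.192]
contact_force: [3.0, 2.1, 5.4]
opening: 0.337
```

```bash
python3 st.py
```

```text
t 20.65 u 42.96 n 512.33 z 213.96 yaw -0.192 turned 3.197 Fu -2.4 Fn 2.7 Fz 5.4 M [ 0.242 -0.541  0.26 ] q6 1.47 op 0.337
u in tool 0.098 0.995 n in tool 0.995 -0.098
```

step_arm([
  {"translation": [0, 0.01, 0.01], "rot": [0, 0, 0.08]},
  {"translation": [0, 0.02, 0.02], "rot": [0, 0, 0.15]},
  {"translation": [0, 0.02, 0.02], "rot": [0, 0, 0.15]},
])

```text
clock: 21.02
eef_pos: [500.8, -146.9, 213.8]
tcp_rot: [-3.142, -0.001, -0.342]
contact_force: [1.9, 1.9, 6.0]
opening: 0.337
```

```bash
python3 st.py
```

```text
t 21.02 u 43.20 n 512.28 z 213.78 yaw -0.342 turned 3.347 Fu -2.1 Fn 1.7 Fz 6.0 M [ 0.146 -0.485  0.269] q6 1.62 op 0.337
u in tool 0.246 0.969 n in tool 0.969 -0.246
```

step_arm([
  {"translation": [0, 0.01, 0.01], "rot": [0, 0, 0.06]},
  {"translation": [0, 0.01, 0.01], "rot": [0, 0, 0.12]},
  {"translation": [0, 0.01, 0.01], "rot": [0, 0, 0.12]},
])

```text
clock: 21.4
eef_pos: [500.7, -147.1, 213.8]
tcp_rot: [3.141, -0.001, -0.461]
contact_force: [2.3, 0.7, 6.3]
opening: 0.34
```

```bash
python3 st.py
```

```text
t 21.40 u 43.38 n 512.20 z 213.76 yaw -0.461 turned 3.467 Fu -0.9 Fn 2.2 Fz 6.3 M [ 0.12  -0.378  0.405] q6 1.74 op 0.340
u in tool 0.36 0.933 n in tool 0.933 -0.36
```

The moment climbed 0.136 N m over the last 0.12 rad, which is the spring's own slope, so the nut has reached its shoulder. Tightening a little further.

step_arm([
  {"translation": [0, 0, 0], "rot": [0, 0, 0.05]},
  {"translation": [0, 0, 0], "rot": [0, 0, 0.1]},
  {"translation": [0, 0, 0], "rot": [0, 0, 0.1]},
])

```text
clock: 21.78
eef_pos: [500.6, -147.2, 213.8]
tcp_rot: [3.141, -0.001, -0.561]
contact_force: [1.5, -0.7, 6.6]
opening: 0.334
```

```bash
python3 st.py
```

```text
t 21.77 u 43.46 n 512.16 z 213.76 yaw -0.561 turned 3.566 Fu 0.6 Fn 1.5 Fz 6.6 M [-0.101 -0.309  0.526] q6 1.84 op 0.334
u in tool 0.451 0.893 n in tool 0.893 -0.451
```

step_arm([
  {"translation": [0, 0, 0], "rot": [0, 0, 0.04]},
  {"translation": [0, 0, 0], "rot": [0, 0, 0.08]},
  {"translation": [0, 0, 0], "rot": [0, 0, 0.08]},
])

```text
clock: 22.15
eef_pos: [500.6, -147.2, 213.8]
tcp_rot: [3.141, -0.0, -0.64]
contact_force: [0.9, -1.4, 8.0]
opening: 0.335
```

```bash
python3 st.py;python3 -c "
from h import *
grab('wrist','wrist20')"
```

```text
t 22.15 u 43.55 n 512.10 z 213.76 yaw -0.640 turned 3.646 Fu 1.3 Fn 1.1 Fz 8.0 M [-0.204 -0.194  0.527] q6 1.92 op 0.335
u in tool 0.52 0.854 n in tool 0.854 -0.52
```

View pics/wrist20.png

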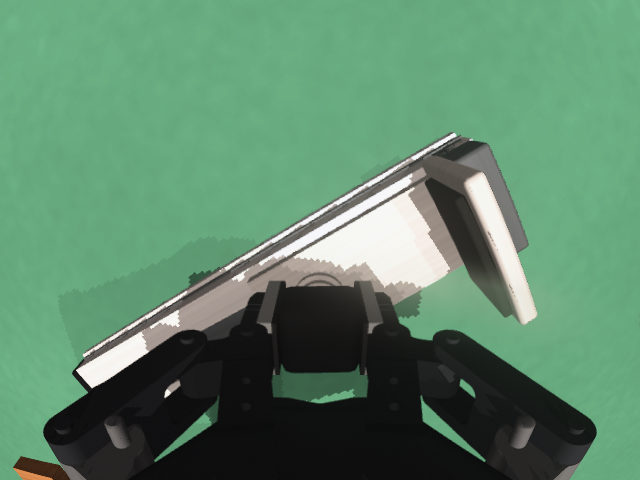

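The moment didn't rise on that last bit. I'll check the sensor noise.

```bash
python3 - <<'E'
from h import *
for i in range(5):
    s=readout.sense();print(s["wrist_torque"].round(3),s["contact_force"].round(1)); imaging.grab_frame("wrist")
E
```

```text
[-0.266 -0.184  0.555] [ 1.3 -1.2  7.3]
[-0.238 -0.112  0.576] [ 1.5 -1.3  7.5]
[-0.23  -0.168  0.616] [ 1.6 -0.9  6.9]
[-0.223 -0.102  0.53 ] [ 0.9 -1.8  6.9]
[-0.23  -0.163  0.564] [ 0.9 -1.3  7.3]
```

The mean is 0.57 N m. That is a rise of 0.30 N m over the last 0.30 rad, so the nut is tight on the shoulder and well short of 0.8. Easing the wind off, then opening part way.

step_arm([
  {"translation": [0, 0, 0], "rot": [0, 0, -0.12]},
  {"translation": [0, 0, 0], "rot": [0, 0, -0.25]},
  {"translation": [0, 0, 0], "rot": [0, 0, -0.4]},
  {"translation": [0, 0, 0], "rot": [0, 0, -0.4]},
])

```text
clock: 22.95
eef_pos: [500.8, -146.8, 213.8]
tcp_rot: [-3.141, -0.001, -0.239]
contact_force: [3.1, 3.7, 6.9]
opening: 0.332
```

```bash
python3 st.py
```

```text
t 22.95 u 43.12 n 512.30 z 213.79 yaw -0.239 turned 3.244 Fu -4.0 Fn 2.8 Fz 6.9 M [ 0.508 -0.524  0.153] q6 1.52 op 0.332
u in tool 0.145 0.989 n in tool 0.989 -0.145
```

step_arm([
  {"translation": [0, 0, 0], "rot": [0, 0, 0]},
  {"translation": [0, 0, 0], "rot": [0, 0, 0]},
  {"translation": [0, 0, 0], "rot": [0, 0, 0]},
  {"translation": [0, 0, 0], "rot": [0, 0, 0]},
], grip=110)

```text
clock: 23.45
eef_pos: [500.4, -147.0, 213.3]
tcp_rot: [3.142, 0.0, -0.244]
contact_force: [-0.2, 0.4, 0.6]
opening: 0.569
```

```bash
python3 st.py;python3 -c "
from h import *
grab('wrist','wrist21')"
```

```text
t 23.45 u 43.35 n 511.88 z 213.33 yaw -0.244 turned 3.250 Fu -0.4 Fn -0.2 Fz 0.6 M [ 0.035 -0.008  0.042] q6 1.53 op 0.569
u in tool 0.15 0.989 n in tool 0.989 -0.15
```

View pics/wrist21.png

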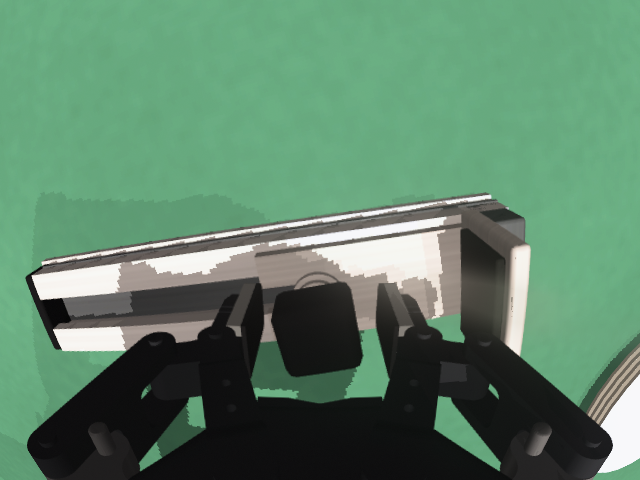

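The knob is free between the open pads and the forces are zero. Withdrawing straight up.

step_arm([
  {"translation": [0, 0, -1], "rot": [0, 0, 0]},
  {"translation": [0, 0, -3], "rot": [0, 0, 0]},
  {"translation": [0, 0, -8], "rot": [0, 0, 0]},
  {"translation": [0, 0, -12], "rot": [0, 0, 0]},
  {"translation": [0, 0, -12], "rot": [0, 0, 0]},
])

```text
clock: 24.12
eef_pos: [501.6, -147.3, 337.3]
tcp_rot: [3.141, -0.007, -0.244]
contact_force: [0.2, 0.4, 0.0]
opening: 0.574
```

```bash
python3 st.py;python3 - <<'E'
from h import *
import pickle
f=grab('wrist','wrist22');sc=grab('scene','scene22');t=grab('top','top22')
pickle.dump(f,open('wrist22.pkl','wb'))
u,v=proj(sc,[497,-144,40]).astype(int)
cv2.imwrite("pics/s22z.png",cv2.resize(cv2.imread("pics/scene22.png")[v-40:v+40,u-50:u+50],None,fx=7,fy=7,interpolation=cv2.INTER_CUBIC))
E
```

```text
t 24.12 u 43.51 n 513.15 z 337.27 yaw -0.244 turned 3.250 Fu -0.4 Fn 0.2 Fz 0.0 M [-0.025  0.044  0.049] q6 1.53 op 0.574
u in tool 0.15 0.989 n in tool 0.989 -0.15
```

View pics/wrist22.png

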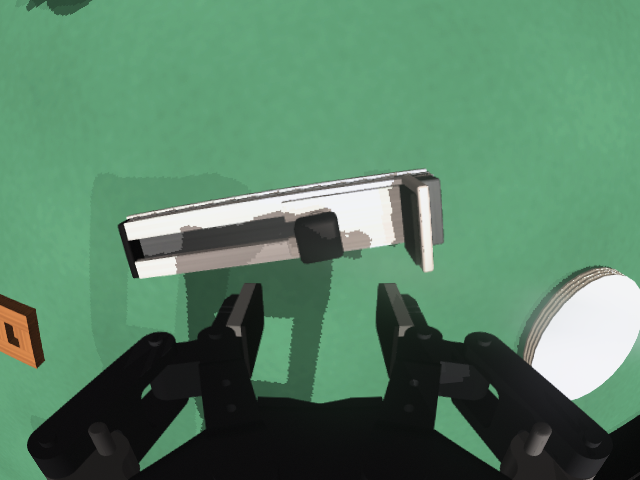

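View pics/s22z.png

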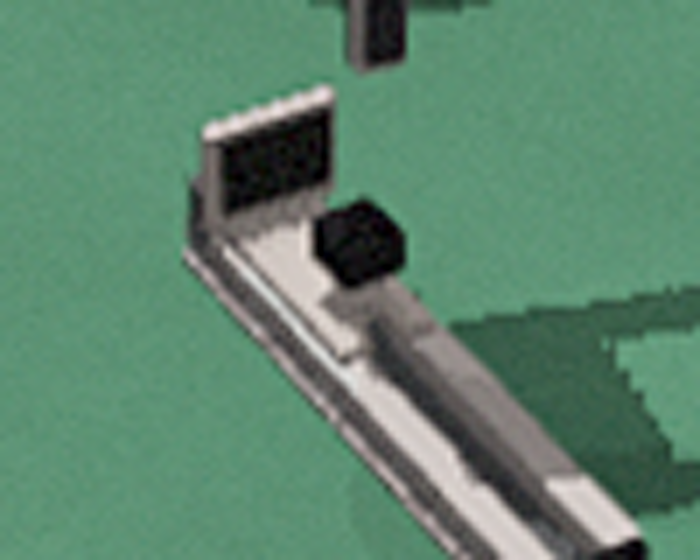

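```bash
python3 - <<'E'
from h import *
im=cv2.imread("pics/wrist22.png")
cv2.imwrite("pics/w22z.png",cv2.resize(im[160:290,240:450],None,fx=3.8,fy=3.8,interpolation=cv2.INTER_CUBIC))
E
```

```text
(no output)
```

View pics/w22z.png

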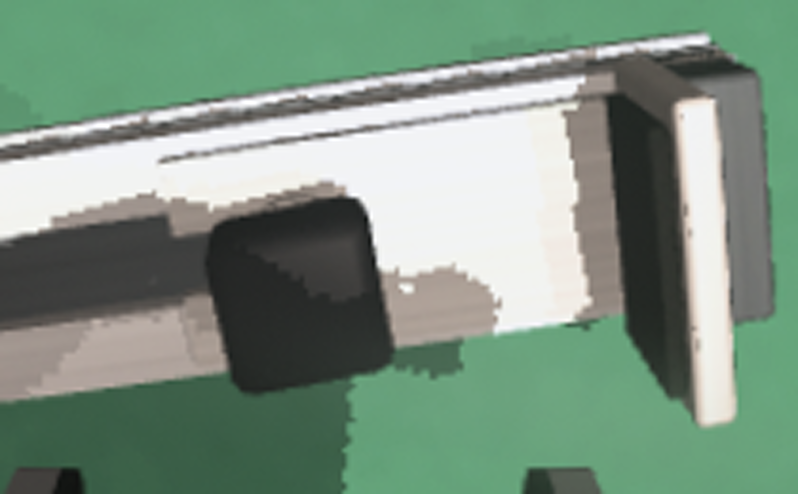

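```bash
python3 - <<'E'
from h import *
import pickle
f=pickle.load(open("wrist22.pkl","rb"))
Z=lambda u,v:((u+.5)/3.8-.5+240,(v+.5)/3.8-.5+160)
psi=-1.664;u=np.array([np.cos(psi),np.sin(psi)]);n=np.array([-u[1],u[0]])
def pr(nm,p,z):
    q=onz(f,Z(*p),z)[:2];print(nm,z,"railx %.1f n %.1f"%(q@u-100.97+44.5,q@n-511.4))
pr("foot front far",(160,160),32);pr("foot front slot",(170,235),32)
for z in (72,74): pr("knob top c",(300,292),z)
pr("upright foot of pad face a",(612,110),32);pr("pad b",(625,312),32)
pr("endblock back top",(757,75),44);pr("endblock back top b",(774,318),44)
pr("upright top rear",(716,100),82);pr("upright top rear",(716,100),88)
pr("cap", (30,30),26)
E
```

```text
foot front far 32 railx 16.7 n 23.0
foot front slot 32 railx 16.0 n 7.5
knob top c 72 railx 42.1 n 4.1
knob top c 74 railx 42.2 n 4.7
upright foot of pad face a 32 railx 107.4 n 19.9
pad b 32 railx 106.2 n -22.9
endblock back top 44 railx 134.7 n 25.4
endblock back top b 44 railx 135.0 n -24.7
upright top rear 82 railx 115.4 n 29.6
upright top rear 88 railx 113.8 n 30.8
cap 26 railx -5.6 n 52.4
```

Against the foot's front edge, the knob axis is 25.7 mm in, where the seat is 25 mm, and it is centred within the view's error. The stop is at the end block and the gripper is well clear. One quick check of the bystanders before handing in.

```bash
python3 - <<'E'
from h import *
a=cv2.imread("pics/scene0.png").astype(int);b=cv2.imread("pics/scene22.png").astype(int)
for n,(x0,x1,y0,y1) in dict(jug=(230,280,260,330),candle=(300,342,312,372),plates=(295,355,150,188)).items():
    print(n,np.abs(a-b)[y0:y1,x0:x1].mean().round(1))
from rig import ticket
print(ticket.sign_off())
E
```

```text
jug 3.4
candle 3.4
plates 58.8
the job is handed in; nothing more can be done
None
```

View pics/scene22.png

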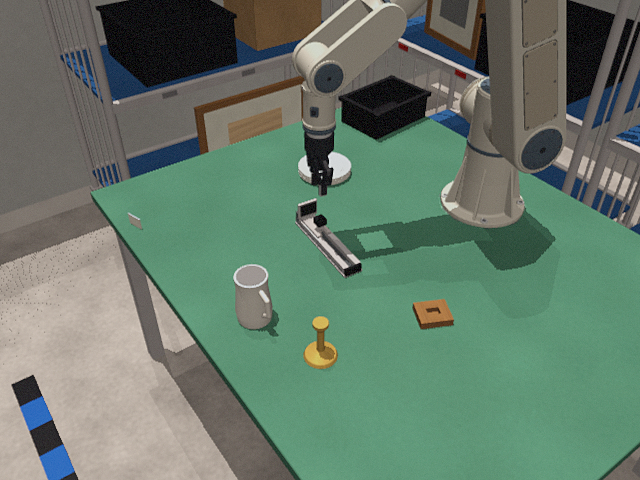

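The T-bolt is out of its block, seated in the notch of the stop and tightened onto its shoulder, and I handed the job in at about 24 s of the 67 s. No verdict came back.

- **Seating:** I dropped the head lengthwise into the slot, slid the bolt along and felt the shank touch the notch end. I then pressed on until the force reached about 5 N.
- **Turning:** I turned the knob about 3.65 rad clockwise in one grip. Side force peaked at about 12–13 N at 0.5 rad because the bolt sat slightly off-centre in the jaws, and I shifted the arm to relieve it. The highest force reading on the tool was well under 40 N.
- **Tightness:** Knob moment held at 0.2–0.27 N m while the nut ran, then rose about 0.30 N m over the last 0.30 rad to about 0.57 N m. That slope matches the knob's own spring, so the nut is on its shoulder and was not wrenched. I eased the wind off, opened the jaws, and the force read zero.

**Last checks:**
- **Position:** The knob axis measures 25.7 mm from the foot's front edge, where home is 25 mm. The stop looked to be up against the end block.
- **Camera bias:** Wrist-camera positions were off by 1–2 mm against the gripper itself, so I relied on contact for the final seating. I had no direct view of the head under the lips or of the shank in the notch at the end.
- **Bystanders:** The jug and candlestick are unchanged in the pictures. The automatic comparison for the plates failed only because the arm is in front of them; by eye they stand where they were.

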